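# Break down the washer fixing kit

## Robot

A 6-joint arm with a two-finger parallel gripper is mounted at the origin on the work surface. World frame = base frame: x ahead of the robot, y to its left, z up, the work surface at z = 0. Lengths are in m, angles in rad, forces in N, time in s.
With the tool pointing down it reaches from about 0.35 to 0.975 m from the base axis. Payload 4.9 kg.
Tool frame: the origin (TCP) lies midway between the tips of the shut fingers; the grasp point (between the pads) lies manip.grip_depth behind it (manip.grip_depth is the distance from the TCP to the grasp point, in m); z points along the fingers, x is the direction in which the jaws open and shut, and the axes are right-handed (so a half turn about z gives the same grasp; the last joint's range is limited). The gripper opens to 85 mm and grips with 20 to 120 N. Pads are 22 mm wide; open, the fingers measure 114 mm over their backs; the gripper's body (76 mm by 85 mm) begins 54 mm behind the grasp point. The pads swing forward as they close: fully open they stand 13 mm farther back than shut.
Start: joints at [1.081, 0.053, 1.613, -0, 1.476, -0.119], TCP at [0.226, 0.583, 0.231] pointing down, gripper open.
Joint ranges: [-3.01, 3.01], [-1.01, 2.22], [0.06, 2.58], [-1.02, 4.17], [0.09, 2.62], [-3.14, 3.14]. Speed limits (rad/s): [2.57, 2.57, 3.14, 3.14, 3.14, 3.14].

## Interface

Orientations are given as a unit quaternion [w, x, y, z].
In Python, from plant import state, grab_frame, ticket, manip gives the robot as it stands.
- The arm moves only by the tool carry_out, never from a script. Its argument "moves" is a list that holds one entry, the list of rows, each a list of 7 numbers: the turn, a rotation vector about the tool's x, y, z each as a share of 5 degrees, from -1 to 1, then the shift along the tool's x, y, z each as a share of 0.04 m, from -1 to 1, then the gripper command: -1 is shut, 1 is fully open, values between are in proportion. A call has 1 to 8 rows; each row shifts and turns the commanded pose from where the row before left it, along the tool's axes as they then stand; what a row does not reach is not made up. A row lasts 1/12 s, in which the tool goes at most 41.7 mm and 7.16 degrees, less where a joint would pass 70% of its speed; a pose out of reach is approached as far as the arm can. A call with a number of a shift or a turn outside -1 to 1 is refused whole. A call with a gripper value outside its range is refused whole. The fingers move at their own pace and stop on an object; the grip force is fixed at half the most. Time passes only in rows, so rows that do not move let the fingers close. It gives the time, the measured TCP pose, the force and the opening at its end, in the units of the state.
- state(): the state, without advancing time (a new reading comes with each control period).
- grab_frame(name): name is "side" or "top"; returns a dict with "frame" (400x640x3 uint8, red, green, blue), "z_map" (400x640 float32, m along the optical axis (not along the pixel's ray), 0 where there is no reading), "K" (3x3 intrinsics, pixels), "world_from_camera" (4x4, takes a point from camera to world coordinates). Camera axes: x right, y down, z forward; pixel columns grow to the right and rows downward; lengths in m; the calibration is good to about 2 mm. A picture is of the moment at which its call begins.
- ticket.job_done(): hands the job in, once; it reports no verdict.
The state is a dict: "time": time; "joint_pos": joint angles; "joint_vel": joint speeds; "joint_efforts": joint torques, N m; "tool_pos": TCP position; "tool_rot": TCP orientation; "contact_force": force on the tool from outside, world axes, zero at the start; "ft_torque": the same for the moment, N m; "gripper_width": opening from 0.0 (shut) to 1.0 (fully open).
Only numpy, scipy, OpenCV 4.12 (cv2) and the standard library are available. Lean on these libraries where they do the work, as an engineer would, in place of code of your own. Each camera call takes 0.05 s, during which the arm holds its last target.

## Task

Take the stacked washer fixing kit apart and lay each piece out in its own place: stand the levelling foot upright in the round dish, and lay the ribbed rubber pad flat and square on the long rack, between the two end lips and not hanging over the sides. In the rectangular rimmed tray lay the short steel channel lengthwise, hollow up, then nest the long one on it, hollow down, shifted sideways so that one leg of each sits in the other's hollow, middles level lengthwise. Let go of everything, and leave the bottle and the wrench where they are.

Things in the scene. Friction and masses are not known exactly. Their poses are not given: they have to be found in the camera images.
- foot: Levelling foot of a washing machine, top of the stack at the start: black rubber base 26 mm across and 10 mm high, steel collar 20 mm across up to 20 mm, then a 12 mm thick threaded stem up to 48 mm. Stands upright in the hollow of the short channel. Origin: centre of the underside, z up along the stem. 60 g. Grip it by the stem.
- short_channel: Short steel U-channel, second from the top, hollow up: 50 mm long (its x), 40 mm wide (y), 22 mm high, web and legs 4 mm thick, hollow 32 mm wide. It lies crosswise on the flat back of the long channel. Origin: centre of the underside of the web, z up. About 120 g. Easily gripped from above across its 40 mm width.
- long_channel: Long steel U-channel, third, hollow down, legs on the pad: 66 mm long (x), 40 wide (y), 22 high, web (on top) and legs 4 thick. Origin: mid-length, mid-width, at the legs' lower edges, z up. 150 g. Grip it by its end faces (66 mm, along x): the fingers then clear the short one. Nested at a side shift of 5 to 30 mm (14 is steadiest) its origin is 4 mm above the short one's.
- pad: Anti-vibration pad, bottom of the stack, lying on the counter: black ribbed rubber bar 150 mm (x) by 60 mm (y) by 14 mm high. Origin: centre of the underside, z up. About 160 g. Gripped across its 60 mm width.
- dish: Place of the foot: round grey plastic dish, fixed, 68 mm outside, 60 mm inside, rim 12 mm high, inner floor 4 mm above its origin, which is the centre of its underside.
- rim_tray: Place of both channels: rectangular grey plastic tray, fixed, 150 mm (x) by 116 mm (y), with a low rim all round 4 mm thick and 8 mm high, inner floor 142 by 108 mm and 4 mm above its origin, which is the centre of its underside.
- rack: Place of the pad: long grey plastic rack, fixed, 190 mm (x) by 80 mm (y), floor 5 mm above its origin (centre of its underside); a lip 12 mm high and 6 mm thick across each short end, 178 mm clear between them; its long sides are open.
- bottle: Bystander: blue detergent bottle, 68 mm across, 170 mm tall, standing at the far left. Origin: centre of its underside. Leave alone.
- wrench: Bystander: steel wrench lying flat between the robot and the work, roughly crosswise. Leave alone.
Mind the look-alikes: they are no part of the job. What is shaped like the rim_tray but orange is not meant.

How it is judged:
By the outcome, as a careful person would: the job done as asked, in the order asked, and still so for the second after the job is handed in, with the robot touching nothing.
It also fails if it takes over 128 s, if anything falls off the work surface, if the arm or the gripper's body presses on something with over 40 N, if the wrist force passes 120 N, or if a joint passes its speed limit or range.

## Working session

There is one attempt and no reset: what is moved stays moved. The work goes in short steps, Python scripts to look and compute and a tool call to move; the robot and the scene stay as the last step left them, time stands still between calls to the robot, and variables do not carry over. Pictures are saved under pics/ and viewed, and the job is handed in when it is done.

Besides the shell and the picture viewer there is one more tool, called after "Call:" as a command line: name --argument value ..., lists and objects as JSON in quotes. carry_out: Moves the arm, as the interface text tells. Shift numbers are shares of 0.04 m and turn numbers shares of 5 degrees, none past 1 either way. Its arguments: {"type":"object","properties":{"moves":{"type":"array"}},"required":["moves"]}

```bash
ls; mkdir -p pics; python3 - <<'E'
from plant import state, grab_frame, ticket, manip
import cv2,numpy as np
print(state()); print(manip, getattr(manip,'grip_depth',None))
for n in ("side","top"):
    f=grab_frame(n); cv2.imwrite(f"pics/{n}0.png",f["frame"][:,:,::-1]); np.savez(f"pics/{n}0.npz",**f)
    print(n,f["K"],f["world_from_camera"])
E
```

```text
pics
{'time': 0.0, 'joint_pos': array([ 1.08098307e+00,  5.33986468e-02,  1.61429611e+00,  3.45175464e-05,
        1.47595682e+00, -1.19021197e-01]), 'joint_vel': array([ 1.36153597e-03,  2.03311197e-03, -1.80794223e-04,  2.23086197e-05,
       -2.52112090e-03, -3.94269138e-04]), 'joint_efforts': array([ 9.97898096e-04, -3.93667567e+01, -3.70180321e+01, -1.05773267e-04,
        6.84726663e-03, -1.61083699e-05]), 'tool_pos': array([0.22618448, 0.58198111, 0.23003583]), 'tool_rot': array([ 4.61047765e-04,  8.25334905e-01,  5.64642573e-01, -9.20606057e-04]), 'contact_force': array([-0.25076365, -0.30667592, -0.52957956]), 'ft_torque': array([-0.00382628,  0.02013081, -0.04224146]), 'gripper_width': 1.0034371486060019}
<Robot object at 0x7fd4a47fba10> 0.0187
side [[490.1210713    0.         329.94506414]
 [  0.         490.1210713  196.12210694]
 [  0.           0.           1.        ]] [[ 0.99874427 -0.01925658  0.04624999  0.50356681]
 [-0.04915421 -0.55506574  0.83035287 -0.92466952]
 [ 0.00968203 -0.83158356 -0.55531527  0.67492851]
 [ 0.          0.          0.          1.        ]]
top [[407.47960219   0.         320.85742091]
 [  0.         407.47960219 201.70811232]
 [  0.           0.           1.        ]] [[-0.08156422 -0.97500247  0.20668205  0.3614088 ]
 [-0.99665691  0.07880811 -0.02154734  0.00759263]
 [ 0.00472049 -0.20774858 -0.97817087  0.9309807 ]
 [ 0.          0.          0.          1.        ]]
```

View pics/side0.png

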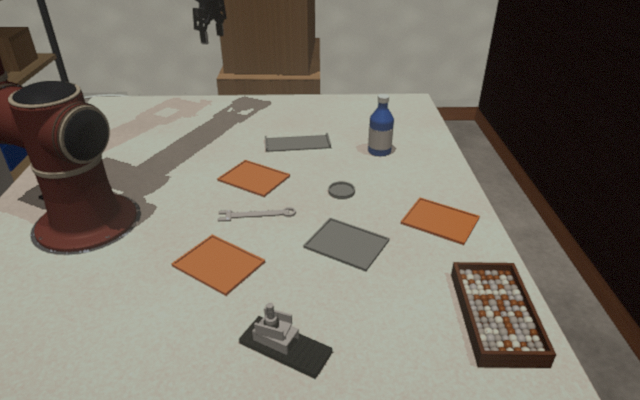

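View pics/top0.png

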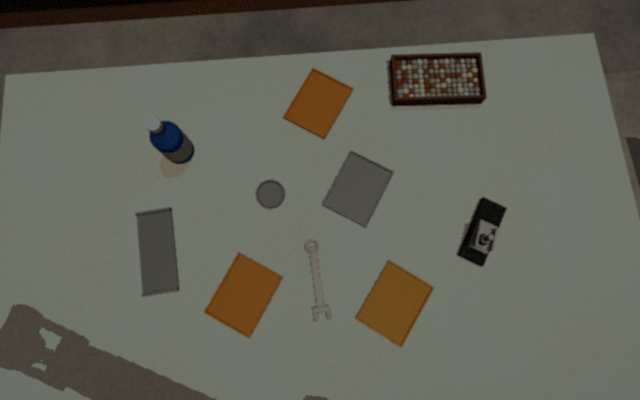

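The side view shows the stack at about (285,335), the grey tray at (347,243), dish at (341,190), rack at (298,143). In the top view they are at (483,232), (358,189), (270,194) and (157,251). Next I measure them.

```bash
cat > h.py <<'E'
import numpy as np,cv2
def ray(f,u,v,z):
    K=f["K"];T=f["world_from_camera"]
    d=T[:3,:3]@np.linalg.solve(K,[u,v,1.0]);o=T[:3,3]
    return o+d*(z-o[2])/d[2]
def cloud(f):
    K=f["K"];T=f["world_from_camera"];z=f["z_map"].astype(float)
    v,u=np.mgrid[:z.shape[0],:z.shape[1]]
    P=np.stack([(u-K[0,2])/K[0,0]*z,(v-K[1,2])/K[1,1]*z,z],-1)
    W=P@T[:3,:3].T+T[:3,3]; W[z<=0]=np.nan
    return W
def proj(f,p):
    T=np.linalg.inv(f["world_from_camera"]);q=f["K"]@(T[:3,:3]@np.asarray(p)+T[:3,3]);return q[:2]/q[2]
def load(n): return dict(np.load(f"pics/{n}.npz"))
def rect_xy(P):
    (c,s,a)=cv2.minAreaRect(np.asarray(P,np.float32)[:,:2]*1000)
    return np.array(c),s,a
def snap(n,tag):
    from plant import grab_frame
    f=grab_frame(n);np.savez(f"pics/{n}{tag}.npz",**f);return f
def crop(f,u,v,w,h,s,name):
    im=f["frame"][v:v+h,u:u+w,::-1];cv2.imwrite(f"pics/{name}.png",cv2.resize(im,None,fx=s,fy=s,interpolation=cv2.INTER_CUBIC))
E
python3 - <<'E'
from h import *
f=load("top0");W=cloud(f);im=f["frame"].astype(int)
print("table z",np.nanmedian(W[150:250,400:450,2]))
reg={"tray":(315,145,400,232,.008),"dish":(250,175,292,213,.012),"rack":(130,200,185,300,.005)}
hsv=cv2.cvtColor(f["frame"],cv2.COLOR_RGB2HSV)
for n,(a,b,c,d,h) in reg.items():
    g=cv2.cvtColor(f["frame"],cv2.COLOR_RGB2GRAY)[b:d,a:c]
    t,m=cv2.threshold(g,0,255,cv2.THRESH_BINARY_INV+cv2.THRESH_OTSU)
    cs,_=cv2.findContours(m,cv2.RETR_EXTERNAL,cv2.CHAIN_APPROX_NONE);k=max(cs,key=cv2.contourArea)[:,0]+[a,b]
    P=[ray(f,u,v,h) for u,v in k]
    print(n,t,rect_xy(P), cv2.minEnclosingCircle(np.float32([p[:2] for p in P])))
crop(f,440,180,90,100,6,"st_top")
s=load("side0");crop(s,220,290,130,95,6,"st_side")
E
```

```text
table z -0.0014650737632825317
tray 94.0 (array([ 582.26293945, -100.42166138]), (117.0250015258789, 151.90594482421875), 57.49909591674805) ((0.5822305679321289, -0.10152475535869598), 0.09322535991668701)
dish 91.0 (array([584.6237793 , 103.13233185]), (64.89947509765625, 69.04734802246094), 86.39767456054688) ((0.5842611789703369, 0.10288120061159134), 0.034972429275512695)
rack 90.0 (array([474.47631836, 366.37271118]), (192.56907653808594, 83.37322235107422), 5.201107025146484) ((0.4744225740432739, 0.36713993549346924), 0.10320469737052917)
```

View pics/st_top.png

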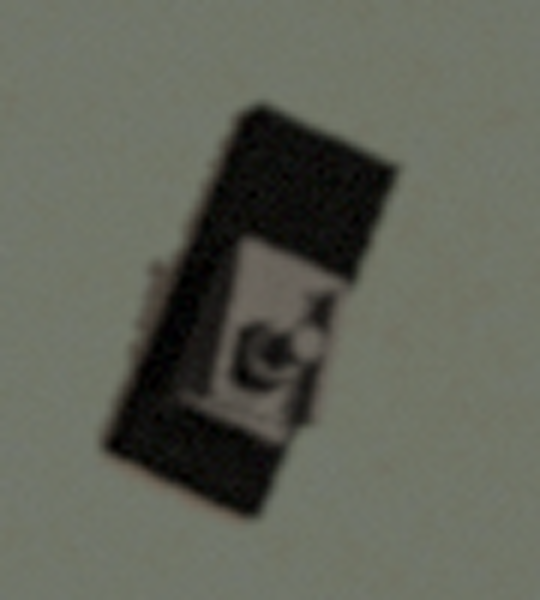

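View pics/st_side.png

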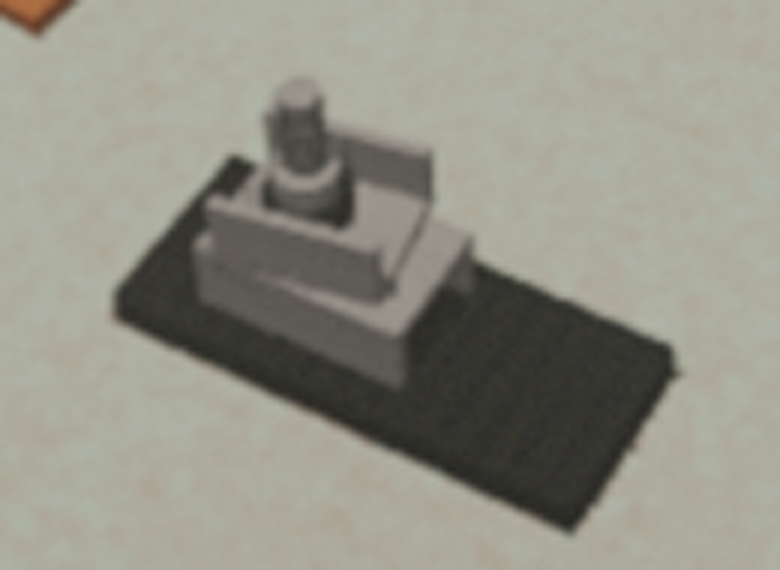

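The stack: pad about 25° off axis, long channel with its length roughly along the pad, short channel on top of it slightly rotated, foot toward the short channel's left end (seen from the side). Next, layer poses from depth.

```bash
python3 - <<'E'
from h import *
for n,(a,b,c,d) in {"top0":(450,190,515,275),"side0":(230,295,340,380)}.items():
    f=load(n);W=cloud(f)[b:d,a:c].reshape(-1,3)
    W=W[np.isfinite(W[:,0])]
    h,e=np.histogram(W[:,2],bins=np.arange(-.006,.11,.004));print(n,[(round(float(x)*1000),int(y)) for x,y in zip(e,h)])
    for nm,l,u in (("pad",.009,.018),("longweb",.032,.0385),("shortweb",.0385,.044),("legs",.053,.061),("stem",.075,.1)):
        P=W[(W[:,2]>l)&(W[:,2]<u)]
        if len(P)>3:print(nm,len(P),rect_xy(P),P[:,:2].mean(0).round(4),P[:,2].mean().round(4))
f=load("side0");W=cloud(f);print("side table",np.nanmedian(W[250:300,60:150,2]))
# calibration comparision in side for receivers
for n,(a,b,c,d,h) in {"tray":(295,213,400,275,.008),"dish":(322,175,362,204,.012),"rack":(258,128,338,156,.005)}.items():
    g=cv2.cvtColor(f["frame"],cv2.COLOR_RGB2GRAY)[b:d,a:c]
    t,m=cv2.threshold(g,0,255,cv2.THRESH_BINARY_INV+cv2.THRESH_OTSU)
    cs,_=cv2.findContours(m,cv2.RETR_EXTERNAL,cv2.CHAIN_APPROX_NONE);k=max(cs,key=cv2.contourArea)[:,0]+[a,b]
    P=[ray(f,u,v,h) for u,v in k];print(n,t,rect_xy(P))
E
```

```text
top0 [(-6, 1215), (-2, 2373), (2, 116), (6, 77), (10, 780), (14, 264), (18, 17), (22, 9), (26, 12), (30, 54), (34, 134), (38, 116), (42, 33), (46, 53), (50, 41), (54, 108), (58, 34), (62, 6), (66, 5), (70, 7), (74, 3), (78, 4), (82, 17), (86, 13), (90, 1), (94, 0), (98, 0), (102, 0)]
pad 1088 (array([ 459.38842773, -373.10345459]), (61.16946029663086, 150.76878356933594), 58.954307556152344) [ 0.4655 -0.3721] 0.0129
longweb 195 (array([ 445.0579834 , -362.38815308]), (45.92495346069336, 66.15621185302734), 59.87482833862305) [ 0.4457 -0.3636] 0.0357
shortweb 112 (array([ 443.12954712, -359.3510437 ]), (37.9304084777832, 52.27685546875), 69.53230285644531) [ 0.4422 -0.3622] 0.0401
legs 145 (array([ 441.70819092, -360.62689209]), (41.13658142089844, 49.72636795043945), 67.91094207763672) [ 0.4404 -0.3595] 0.0568
stem 38 (array([ 436.90750122, -357.35662842]), (11.6796293258667, 10.636842727661133), 37.7043571472168) [ 0.4371 -0.3562] 0.0849
side0 [(-6, 589), (-2, 5260), (2, 236), (6, 142), (10, 1115), (14, 632), (18, 59), (22, 59), (26, 61), (30, 83), (34, 237), (38, 187), (42, 79), (4
[... 485 characters left out ...]
81, 52.16714859008789), 68.4074935913086) [ 0.4489 -0.3666] 0.0407
legs 253 (array([ 442.30670166, -362.85522461]), (43.345306396484375, 50.90398025512695), 68.10124206542969) [ 0.4422 -0.3667] 0.0567
stem 72 (array([ 438.59094238, -360.32489014]), (12.878986358642578, 11.067279815673828), 74.09762573242188) [ 0.4386 -0.3622] 0.0839
side table -0.00025077519629440603
tray 140.0 (array([ 585.71777344, -107.47042847]), (123.82584381103516, 153.16334533691406), 57.475257873535156)
dish 136.0 (array([587.49377441,  94.29077911]), (82.38815307617188, 64.90130615234375), 84.84452819824219)
rack 141.0 (array([477.62756348, 366.29101562]), (191.10003662109375, 100.53865051269531), 4.551103115081787)
```

```bash
cat >> h.py <<'E'
from scipy.spatial.transform import Rotation as R
def go(p,psi,start=None):
    """units (shares) needed in tool axes from the current pose (or start=(p,psi)) to p, psi(deg)"""
    from plant import state
    s=state();q=s["tool_rot"]
    if start is None:
        R0=R.from_quat([q[1],q[2],q[3],q[0]]);p0=s["tool_pos"]
    else:
        R0=Rd(start[1]);p0=np.array(start[0])
    sh=R0.inv().apply(np.array(p)-p0)/.04
    rv=(R0.inv()*Rd(psi)).as_rotvec(degrees=True)/5
    m0=R0.as_matrix()
    print("from",np.round(p0,4),"psi",round(float(np.degrees(np.arctan2(m0[1,0],m0[0,0]))),2),"| turn units",rv.round(2),"shift units(in starting axes)",sh.round(2),"t",s["time"].round(2),"w",round(s["gripper_width"],3))
def Rd(psi):
    c,s=np.cos(np.radians(psi)),np.sin(np.radians(psi))
    return R.from_matrix(np.array([[c,s,0],[s,-c,0],[0,0,-1.]]))
E
python3 - <<'E'
from h import *
go((.46,.1,.2),68.8)
go((.438,-.3595,.16),68.8,((.46,.1,.2),68.8))
E
```

```text
Traceback (most recent call last):
  File "h.py", line 35, in go
    print("from",np.round(p0,4),"psi",round(float(np.degrees(np.arctan2(m0[1,0],m0[0,0]))),2),"| turn units",rv.round(2),"shift units(in starting axes)",sh.round(2),"t",s["time"].round(2),"w",round(s["gripper_width"],3))
                                                                                                                                                                         ^^^^^^^^^^^^^^^
AttributeError: 'float' object has no attribute 'round'
```

```bash
sed -i 's/s\["time"\].round(2)/round(s["time"],2)/' h.py
python3 - <<'E'
from h import *
go((.46,.1,.2),68.8)
go((.438,-.3595,.16),68.8,((.46,.1,.2),68.8))
E
```

```text
from [0.2262 0.582  0.2302] psi 68.75 | turn units [-0.    0.02 -0.01] shift units(in starting axes) [-9.11  9.81  0.77] t 0.1 w 0.998
from [0.46 0.1  0.2 ] psi 68.8 | turn units [0. 0. 0.] shift units(in starting axes) [-10.91   3.64   1.  ] t 0.1 w 0.998
```

Call:
carry_out --moves '[[[0,0,0,-0.3,0.35,0.05,1],[0,0,0,-0.6,0.65,0.05,1],[0,0,0,-0.6,0.65,0.05,1],[0,0,0,-0.6,0.65,0.05,1],[0,0,0,-0.6,0.65,0.05,1],[0,0,0,-0.6,0.65,0.05,1],[0,0,0,-0.6,0.65,0.05,1],[0,0,0,-0.6,0.65,0.05,1]]]'

```text
time: 0.77
tool_pos: [0.344, 0.342, 0.2147]
tool_rot: [0.0, 0.825, 0.565, -0.0]
contact_force: [-0.1, -1.3, -0.1]
gripper_width: 0.999
```

Call:
carry_out --moves '[[[0,0,0,-0.6,0.65,0.05,1],[0,0,0,-0.6,0.65,0.05,1],[0,0,0,-0.6,0.65,0.05,1],[0,0,0,-0.6,0.65,0.05,1],[0,0,0,-0.6,0.65,0.05,1],[0,0,0,-0.6,0.65,0.05,1],[0,0,0,-0.6,0.65,0.05,1],[0,0,0,-0.6,0.6,0.05,1]]]'

```text
time: 1.43
tool_pos: [0.4666, 0.0883, 0.1989]
tool_rot: [-0.0, 0.825, 0.565, -0.0]
contact_force: [-0.1, -0.2, 0.9]
gripper_width: 1.0
```

Call:
carry_out --moves '[[[0,0,0,-0.7,0.2,0.05,1],[0,0,0,-0.7,0.2,0.05,1],[0,0,0,-0.7,0.2,0.05,1],[0,0,0,-0.7,0.2,0.05,1],[0,0,0,-0.7,0.2,0.05,1],[0,0,0,-0.7,0.2,0.05,1],[0,0,0,-0.7,0.2,0.05,1],[0,0,0,-0.7,0.2,0.05,1]]]'

```text
time: 2.1
tool_pos: [0.4442, -0.1431, 0.1828]
tool_rot: [-0.0, 0.825, 0.565, -0.0]
contact_force: [0.8, -0.3, 0.6]
gripper_width: 0.998
```

```bash
python3 - <<'E'
from h import *
go((.438,-.3595,.15),68.5)
E
```

```text
from [ 0.4442 -0.1431  0.1828] psi 68.75 | turn units [-0.   -0.    0.05] shift units(in starting axes) [-5.1   1.82  0.82] t 2.1 w 0.998
```

Tracking is very good. I'll continue to above the foot, then descend.

Call:
carry_out --moves '[[[0,0,0,-0.7,0.25,0.1,1],[0,0,0,-0.7,0.25,0.1,1],[0,0,0,-0.7,0.25,0.1,1],[0,0,0,-0.7,0.25,0.1,1],[0,0,0,-0.7,0.25,0.1,1],[0,0,0,-0.7,0.25,0.1,1],[0,0,0,-0.6,0.2,0.1,1],[0,0,0,-0.3,0.12,0.1,1]]]'

```text
time: 2.77
tool_pos: [0.4381, -0.3607, 0.1507]
tool_rot: [-0.0, 0.826, 0.564, -0.0]
contact_force: [0.3, 0.3, -0.9]
gripper_width: 0.996
```

```bash
python3 - <<'E'
from h import *
go((.438,-.3595,.064),68.5)
f=snap("side","1");crop(f,190,200,180,190,3,"s1")
f=snap("top","1");crop(f,420,160,130,130,4,"t1")
E
```

```text
from [ 0.4381 -0.3607  0.1507] psi 68.63 | turn units [-0.01  0.    0.03] shift units(in starting axes) [ 0.03 -0.01  2.17] t 2.77 w 0.996
```

View pics/s1.png

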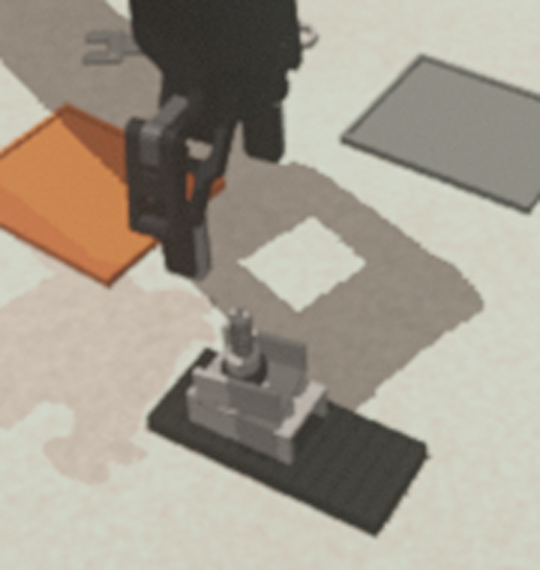

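The jaws straddle the stem, with the near finger at crop (185,250) and the foot at (240,340). I'll descend and close.

Call:
carry_out --moves '[[[0,0,0,0,0,0.5,0.5],[0,0,0,0,0,0.6,0],[0,0,0,0,0,0.6,0],[0,0,0,0,0,0.35,-0.2],[0,0,0,0,0,0.1,-0.5],[0,0,0,0,0,0,-1],[0,0,0,0,0,0,-1],[0,0,0,0,0,0,-1]]]'

```text
time: 3.53
tool_pos: [0.4397, -0.3586, 0.067]
tool_rot: [0.001, 0.825, 0.565, 0.0]
contact_force: [-0.0, -0.0, 0.6]
gripper_width: 0.113
```

Call:
carry_out --moves '[[[0,0,0,0,0,0,-1],[0,0,0,0,0,0,-1],[0,0,0,0,0,0,-1]]]'

```text
time: 3.78
tool_pos: [0.4391, -0.3587, 0.0662]
tool_rot: [0.001, 0.825, 0.565, 0.0]
contact_force: [-0.2, 0.4, -0.7]
gripper_width: 0.117
```

```bash
python3 - <<'E'
from h import *
go((.438,-.3595,.064),68.5)
f=snap("side","2");crop(f,190,200,180,190,3,"s2")
E
```

```text
from [ 0.4391 -0.3587  0.0662] psi 68.75 | turn units [0.01 0.01 0.05] shift units(in starting axes) [-0.03 -0.02  0.05] t 3.78 w 0.117
```

View pics/s2.png

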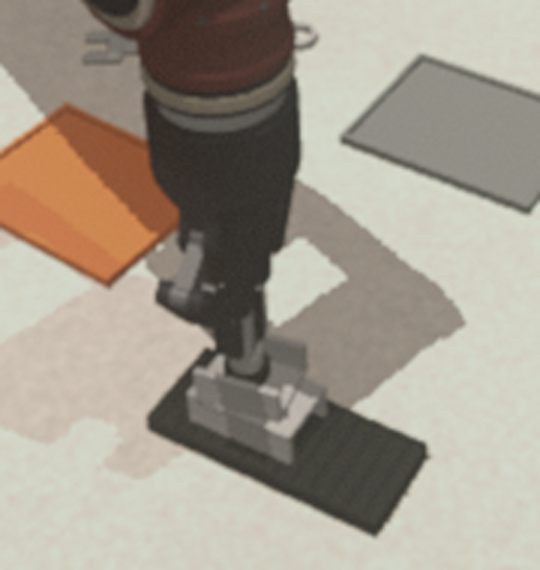

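Call:
carry_out --moves '[[[0,0,0,0,0,-0.2,-1],[0,0,0,0,0,-0.4,-1],[0,0,0,0,0,-0.5,-1],[0,0,0,0,0,-0.5,-1],[0,0,0,0,0,-0.5,-1],[0,0,0,0,0,-0.3,-1],[0,0,0,0,0,0,-1]]]'

```text
time: 4.42
tool_pos: [0.4403, -0.36, 0.1656]
tool_rot: [0.003, 0.825, 0.565, 0.001]
contact_force: [-0.1, -0.3, -0.6]
gripper_width: 0.115
```

```bash
python3 - <<'E'
from h import *
go((.585,.101,.14),68.7)
f=snap("side","3");crop(f,190,150,180,190,3,"s3")
E
```

```text
from [ 0.4403 -0.36    0.1656] psi 68.75 | turn units [0.07 0.03 0.01] shift units(in starting axes) [12.05 -0.81  0.6 ] t 4.42 w 0.115
```

View pics/s3.png

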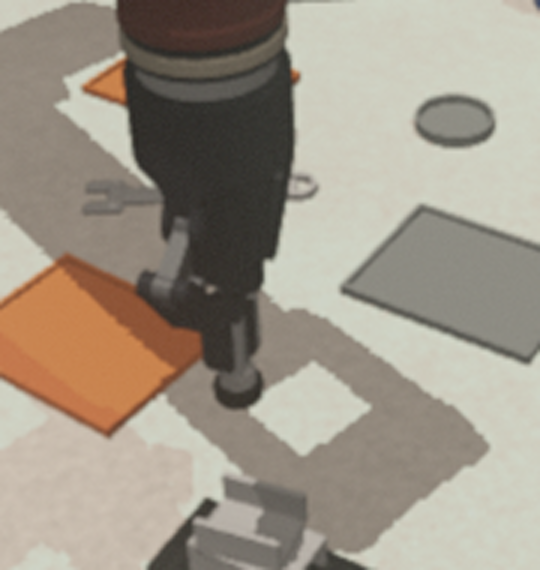

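The foot hangs upright in the grip at crop (238,385), and the channels are undisturbed. I'll carry it to the dish.

Call:
carry_out --moves '[[[0,0,0,0.3,0,0,-1],[0,0,0,0.6,-0.05,0,-1],[0,0,0,0.7,-0.05,0,-1],[0,0,0,0.7,-0.05,0,-1],[0,0,0,0.7,-0.05,0,-1],[0,0,0,0.7,-0.05,0,-1],[0,0,0,0.7,-0.05,0,-1],[0,0,0,0.7,-0.05,0,-1]]]'

```text
time: 5.13
tool_pos: [0.4987, -0.1604, 0.159]
tool_rot: [-0.002, 0.825, 0.565, -0.001]
contact_force: [0.7, -0.3, -1.0]
gripper_width: 0.115
```

Call:
carry_out --moves '[[[0,0,0,0.7,-0.05,0,-1],[0,0,0,0.7,-0.05,0,-1],[0,0,0,0.7,-0.05,0,-1],[0,0,0,0.7,-0.05,0,-1],[0,0,0,0.7,-0.05,0.1,-1],[0,0,0,0.7,-0.05,0.1,-1],[0,0,0,0.7,-0.05,0.1,-1],[0,0,0,0.7,-0.05,0.1,-1]]]'

```text
time: 5.8
tool_pos: [0.5645, 0.0537, 0.1428]
tool_rot: [-0.001, 0.825, 0.565, -0.001]
contact_force: [0.1, -0.3, -0.7]
gripper_width: 0.115
```

Call:
carry_out --moves '[[[0,0,0,0.7,-0.05,0.1,-1],[0,0,0,0.5,0,0.1,-1],[0,0,0,0.2,0,0,-1],[0,0,0,0,0,0,-1]]]'

```text
time: 6.13
tool_pos: [0.583, 0.1062, 0.1351]
tool_rot: [-0.001, 0.825, 0.566, -0.002]
contact_force: [-0.0, -0.6, -0.5]
gripper_width: 0.117
```

```bash
python3 - <<'E'
from h import *
go((.585,.101,.0305),68.7)
E
```

```text
from [0.583  0.1062 0.1351] psi 68.91 | turn units [-0.04  0.02  0.04] shift units(in starting axes) [-0.1   0.1   2.62] t 6.13 w 0.117
```

Call:
carry_out --moves '[[[0,0,0,-0.1,0.1,0.4,-1],[0,0,0,0,0,0.6,-1],[0,0,0,0,0,0.6,-1],[0,0,0,0,0,0.5,-1],[0,0,0,0,0,0.25,-1],[0,0,0,0,0,0.1,-1],[0,0,0,0,0,0.05,-1],[0,0,0,0,0,0,-1]]]'

```text
time: 6.8
tool_pos: [0.587, 0.0988, 0.0379]
tool_rot: [0.0, 0.825, 0.564, 0.0]
contact_force: [-0.4, 0.1, -0.5]
gripper_width: 0.113
```

```bash
python3 - <<'E'
from h import *
go((.585,.101,.0305),68.7)
f=snap("side","4");crop(f,270,120,150,110,4,"s4")
E
```

```text
from [0.587  0.0988 0.0379] psi 68.73 | turn units [ 0.01 -0.    0.01] shift units(in starting axes) [ 0.03 -0.07  0.19] t 6.8 w 0.113
```

View pics/s4.png

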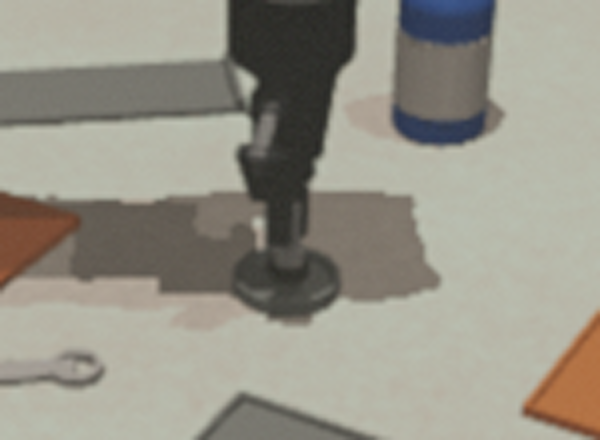

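The foot is over the dish, at crop (288,280), and near the middle. I'll lower it to contact.

Call:
carry_out --moves '[[[0,0,0,0,0,0.08,-1],[0,0,0,0,0,0.05,-1],[0,0,0,0,0,0.03,-1],[0,0,0,0,0,0.02,-1],[0,0,0,0,0,0,-1]]]'

```text
time: 7.27
tool_pos: [0.5865, 0.0992, 0.03]
tool_rot: [-0.0, 0.825, 0.565, -0.0]
contact_force: [-0.3, -0.4, -0.2]
gripper_width: 0.117
```

Call:
carry_out --moves '[[[0,0,0,0,0,0.03,-1],[0,0,0,0,0,0,-1],[0,0,0,0,0,0,-1]]]'

```text
time: 7.52
tool_pos: [0.5865, 0.0992, 0.0288]
tool_rot: [-0.0, 0.825, 0.565, -0.0]
contact_force: [-0.2, 0.6, -1.0]
gripper_width: 0.116
```

Call:
carry_out --moves '[[[0,0,0,0,0,0.03,-1],[0,0,0,0,0,0,-1],[0,0,0,0,0,0,-1]]]'

```text
time: 7.77
tool_pos: [0.5866, 0.0992, 0.0277]
tool_rot: [-0.0, 0.825, 0.565, -0.0]
contact_force: [0.3, 0.6, -1.4]
gripper_width: 0.112
```

```bash
python3 - <<'E'
from h import *
go((.585,.101,.0305),68.7)
f=snap("side","5");crop(f,310,150,60,60,10,"s5")
W=cloud(f);m=W[160:205,320:365].reshape(-1,3);m=m[np.isfinite(m[:,0])]
E
```

```text
from [0.5866 0.0992 0.0277] psi 68.75 | turn units [-0.   -0.    0.01] shift units(in starting axes) [ 0.03 -0.05 -0.07] t 7.77 w 0.112
```

View pics/s5.png

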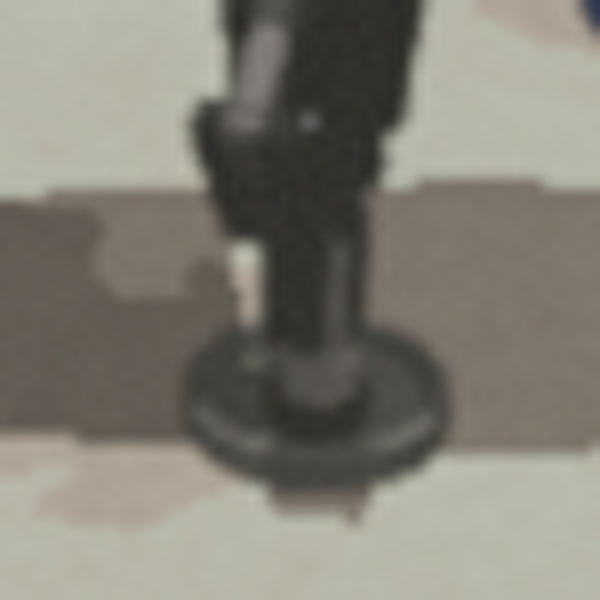

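Call:
carry_out --moves '[[[0,0,0,0,0,0.03,-1],[0,0,0,0,0,0,-1],[0,0,0,0,0,0,-1]]]'

```text
time: 8.07
tool_pos: [0.5868, 0.0991, 0.0275]
tool_rot: [0.0, 0.825, 0.565, -0.0]
contact_force: [-2.7, -0.5, 5.8]
gripper_width: 0.116
```

Call:
carry_out --moves '[[[0,0,0,0,0,0.03,-1],[0,0,0,0,0,0,-1],[0,0,0,0,0,0,-1]]]'

```text
time: 8.32
tool_pos: [0.587, 0.0991, 0.0275]
tool_rot: [0.0, 0.825, 0.565, -0.0]
contact_force: [-5.5, -0.7, 11.6]
gripper_width: 0.114
```

Call:
carry_out --moves '[[[0,0,0,0,0,-0.05,-1],[0,0,0,0,0,0,-1],[0,0,0,0,0,0,-0.4],[0,0,0,0,0,0,0],[0,0,0,0,0,0,0],[0,0,0,0,0,0,0]]]'

```text
time: 8.82
tool_pos: [0.5865, 0.0991, 0.027]
tool_rot: [-0.0, 0.825, 0.565, -0.0]
contact_force: [-0.6, -0.5, -0.5]
gripper_width: 0.499
```

Call:
carry_out --moves '[[[0,0,0,0,0,-0.2,0],[0,0,0,0,0,-0.5,0],[0,0,0,0,0,-0.8,0],[0,0,0,0,0,-0.8,0.2],[0,0,0,0,0,-0.8,0.2],[0,0,0,0,0,-0.2,0.2]]]'

```text
time: 9.32
tool_pos: [0.59, 0.0994, 0.1668]
tool_rot: [0.003, 0.825, 0.565, 0.005]
contact_force: [0.7, 0.9, 0.6]
gripper_width: 0.599
```

```bash
python3 - <<'E'
from h import *
go((.442,-.3615,.13),68.1)
f=snap("side","6");crop(f,270,120,150,110,4,"s6")
E
```

```text
from [0.59   0.0994 0.1668] psi 68.76 | turn units [ 0.11 -0.05  0.13] shift units(in starting axes) [-12.08   0.72   0.87] t 9.32 w 0.599
```

View pics/s6.png

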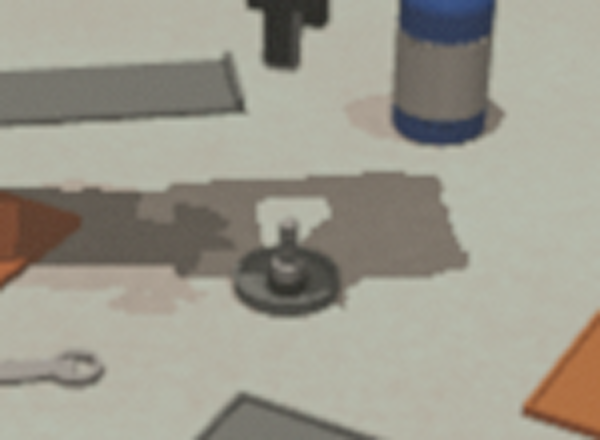

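The foot stands upright in the dish, at crop (288,265). I now remeasure the stack, using the foot's known release point (0.5866, 0.0991) as a camera check.

```bash
python3 - <<'E'
from h import *
for n,(a,b,c,d),(e,g,h_,i) in (("top",(450,190,515,275),(250,165,292,213)),("side",(230,295,340,380),(325,160,360,200))):
    f=snap(n,"7");C=cloud(f)
    W=C[g:i,e:h_].reshape(-1,3);P=W[(W[:,2]>.042)&(W[:,2]<.06)];print(n,"stem",len(P),P.mean(0).round(4) if len(P) else 0,rect_xy(P) if len(P) else 0)
    W=C[b:d,a:c].reshape(-1,3);W=W[np.isfinite(W[:,0])]
    for nm,l,u in (("pad",.009,.018),("longweb",.032,.0385),("shortweb",.0385,.044),("legs",.053,.061)):
        P=W[(W[:,2]>l)&(W[:,2]<u)]
        if len(P)>3:print(nm,len(P),rect_xy(P))
E
```

```text
top stem 0 0 0
pad 1077 (array([ 459.47860718, -373.24121094]), (61.18575668334961, 150.6902618408203), 59.59174346923828)
longweb 251 (array([ 445.60125732, -362.04589844]), (45.467193603515625, 66.4151611328125), 59.59334182739258)
shortweb 184 (array([ 446.75241089, -360.53497314]), (37.52581787109375, 59.602256774902344), 67.14694213867188)
legs 113 (array([ 441.64675903, -360.48617554]), (41.66212844848633, 49.928035736083984), 67.88665008544922)
side stem 24 [0.5869 0.095  0.0482] (array([587.03875732,  97.4026413 ]), (15.198526382446289, 9.806879997253418), 86.35003662109375)
pad 1778 (array([ 460.53726196, -376.04550171]), (61.73111343383789, 150.47348022460938), 59.43912124633789)
longweb 345 (array([ 445.72683716, -365.69000244]), (45.23843002319336, 66.82353210449219), 60.81245803833008)
shortweb 328 (array([ 442.52139282, -364.27999878]), (39.829566955566406, 50.26134490966797), 69.21553039550781)
legs 220 (array([ 442.78115845, -362.9050293 ]), (42.857933044433594, 50.368682861328125), 68.99853515625)
```

Call:
carry_out --moves '[[[0,0,0,-0.5,0,0,0.7],[0,0,0,-0.8,0.05,0,0.7],[0,0,0,-0.8,0.05,0,0.7],[0,0,0,-0.8,0.05,0,0.7],[0,0,0,-0.8,0.05,0,0.7],[0,0,0,-0.8,0.05,0,0.7],[0,0,0,-0.8,0.05,0,0.7],[0,0,0,-0.8,0.05,0,0.7]]]'

```text
time: 10.13
tool_pos: [0.509, -0.134, 0.1563]
tool_rot: [-0.002, 0.825, 0.565, -0.001]
contact_force: [0.6, -0.5, -0.7]
gripper_width: 0.845
```

Call:
carry_out --moves '[[[0,0,0,-0.8,0.05,0.1,0.7],[0,0,0,-0.8,0.05,0.1,0.7],[0,0,0,-0.8,0.05,0.1,0.7],[0,0,0,-0.8,0.05,0.1,0.7],[0,0,0,-0.8,0.05,0.1,0.7],[0,0,0,-0.8,0.05,0.1,0.7],[0,0,0,-0.8,0.05,0.1,0.7],[0,0,0,-0.4,0.05,0.1,0.7]]]'

```text
time: 10.8
tool_pos: [0.4367, -0.3645, 0.1243]
tool_rot: [-0.002, 0.826, 0.564, -0.001]
contact_force: [-0.3, -0.2, 1.2]
gripper_width: 0.85
```

Call:
carry_out --moves '[[[0,0,0,0,0,0,0.7],[0,0,0,0,0,0,0.7]]]'

```text
time: 10.97
tool_pos: [0.4382, -0.362, 0.125]
tool_rot: [-0.002, 0.826, 0.564, 0.0]
contact_force: [0.1, -0.1, 0.6]
gripper_width: 0.852
```

```bash
python3 - <<'E'
from h import *
go((.442,-.362,.039),68.3)
E
```

```text
from [ 0.4382 -0.362   0.125 ] psi 68.67 | turn units [-0.04 -0.03  0.07] shift units(in starting axes) [0.03 0.1  2.15] t 10.97 w 0.852
```

Call:
carry_out --moves '[[[0,0,0.07,0.03,0.1,0.3,0.7],[0,0,0,0,0,0.6,0.7],[0,0,0,0,0,0.6,0.7],[0,0,0,0,0,0.4,0.7],[0,0,0,0,0,0.2,0.7],[0,0,0,0,0,0.02,0.7],[0,0,0,0,0,0,0.5],[0,0,0,0,0,0,0.3]]]'

```text
time: 11.63
tool_pos: [0.4444, -0.3633, 0.0437]
tool_rot: [0.001, 0.827, 0.562, 0.0]
contact_force: [-0.3, 0.1, -0.2]
gripper_width: 0.654
```

```bash
python3 - <<'E'
from h import *
go((.442,-.362,.039),68.3)
f=snap("side","8");crop(f,190,220,180,170,4,"s8")
E
```

```text
from [ 0.4444 -0.3633  0.0437] psi 68.45 | turn units [0.02 0.01 0.03] shift units(in starting axes) [ 0.01 -0.07  0.12] t 11.63 w 0.654
```

View pics/s8.png

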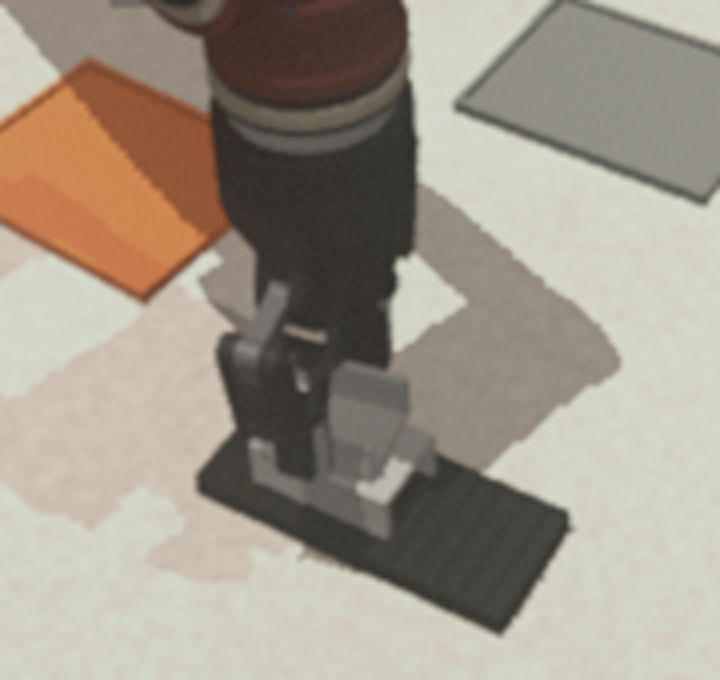

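The fingers straddle the short channel: the near finger at crop (290,440) is outside the near leg. I'll trim and close.

Call:
carry_out --moves '[[[0,0,0,0,-0.05,0.08,0.2],[0,0,0,0,0,0.02,0.1],[0,0,0,0,0,0,0],[0,0,0,0,0,0,-1],[0,0,0,0,0,0,-1],[0,0,0,0,0,0,-1],[0,0,0,0,0,0,-1],[0,0,0,0,0,0,-1]]]'

```text
time: 12.35
tool_pos: [0.4418, -0.3628, 0.0391]
tool_rot: [0.0, 0.827, 0.562, 0.0]
contact_force: [-0.6, 0.9, 4.2]
gripper_width: 0.452
```

```bash
python3 - <<'E'
from h import *
from plant import state
go((.442,-.362,.039),68.3);print(state()["contact_force"])
f=snap("side","9");crop(f,190,220,180,170,4,"s9")
E
```

```text
from [ 0.4418 -0.3628  0.0391] psi 68.4 | turn units [0.01 0.   0.02] shift units(in starting axes) [ 0.02 -0.    0.  ] t 12.35 w 0.452
[-0.55679561  0.89198645  4.19952324]
```

View pics/s9.png

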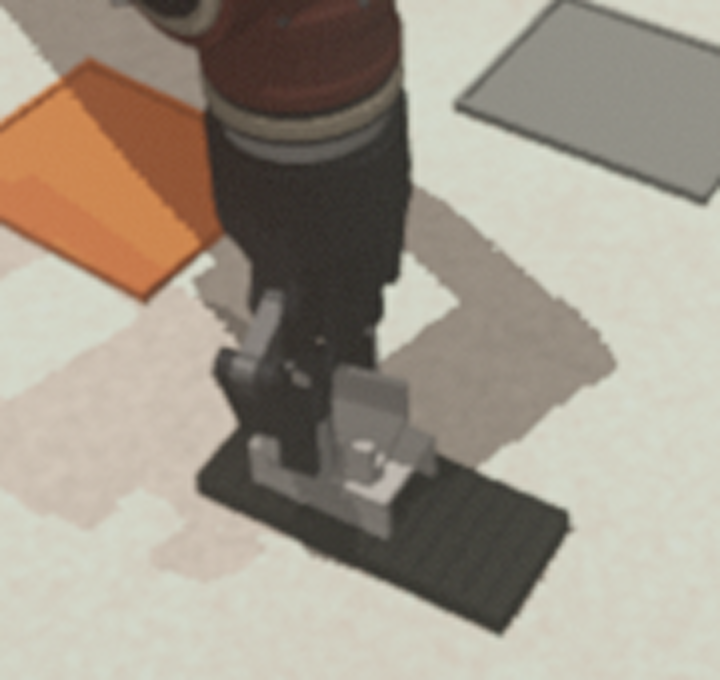

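Call:
carry_out --moves '[[[0,0,0,0,0,-0.1,-1],[0,0,0,0,0,-0.2,-1],[0,0,0,0,0,-0.4,-1],[0,0,0,0,0,-0.5,-1],[0,0,0.5,0,0,-0.5,-1],[0,0,0.7,0,0,-0.5,-1],[0,0,0.7,0,0,-0.3,-1],[0,0,0.28,0,0,0,-1]]]'

```text
time: 13.07
tool_pos: [0.4428, -0.3638, 0.1423]
tool_rot: [0.003, 0.877, 0.48, 0.001]
contact_force: [-0.1, 0.4, -0.8]
gripper_width: 0.454
```

```bash
python3 - <<'E'
from h import *
go((.5797,-.1082,.10),57.5)
f=snap("side","10");crop(f,190,190,180,170,4,"s10")
E
```

```text
from [ 0.4428 -0.3638  0.1423] psi 57.39 | turn units [ 0.07  0.02 -0.02] shift units(in starting axes) [ 7.23 -0.57  1.04] t 13.07 w 0.454
```

View pics/s10.png

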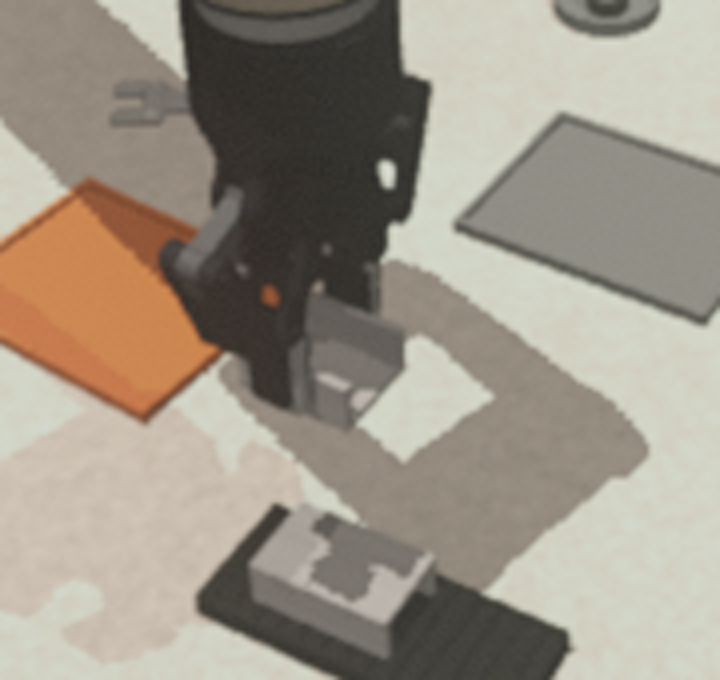

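The short channel is held hollow up and level at crop (350,370). The long channel stays on the pad. I'll move it over the tray.

Call:
carry_out --moves '[[[0,0,0,0.3,0,0,-1],[0,0,0,0.6,-0.05,0,-1],[0,0,0,0.7,-0.05,0,-1],[0,0,0,0.7,-0.05,0,-1],[0,0,0,0.7,-0.05,0,-1],[0,0,0,0.7,-0.1,0,-1],[0,0,0,0.7,-0.05,0.1,-1],[0,0,0,0.7,-0.05,0.1,-1]]]'

```text
time: 13.78
tool_pos: [0.5372, -0.1791, 0.1285]
tool_rot: [-0.001, 0.876, 0.482, -0.001]
contact_force: [0.2, 0.1, -1.2]
gripper_width: 0.453
```

Call:
carry_out --moves '[[[0,0,0,0.7,-0.1,0.1,-1],[0,0,0,0.6,-0.05,0.1,-1],[0,0,0,0.5,-0.05,0.1,-1],[0,0,0,0.2,0,0.1,-1],[0,0,0,0.1,0,0.1,-1],[0,0,0,0,0,0,-1],[0,0,0,0,0,0,-1]]]'

```text
time: 14.37
tool_pos: [0.5751, -0.1069, 0.1094]
tool_rot: [-0.001, 0.877, 0.481, -0.001]
contact_force: [-0.0, 0.7, -0.9]
gripper_width: 0.451
```

```bash
python3 - <<'E'
from h import *
go((.5797,-.1082,.01),57.5)
E
```

```text
from [ 0.5751 -0.1069  0.1094] psi 57.5 | turn units [-0.02  0.01  0.  ] shift units(in starting axes) [0.04 0.12 2.48] t 14.37 w 0.451
```

Call:
carry_out --moves '[[[0,0,0,0.03,0.1,0.3,-1],[0,0,0,0,0,0.5,-1],[0,0,0,0,0,0.5,-1],[0,0,0,0,0,0.5,-1],[0,0,0,0,0,0.3,-1],[0,0,0,0,0,0.1,-1],[0,0,0,0,0,0,-1],[0,0,0,0,0,0,-1]]]'

```text
time: 15.03
tool_pos: [0.5805, -0.1083, 0.0231]
tool_rot: [0.0, 0.877, 0.481, 0.0]
contact_force: [0.0, 0.1, -0.8]
gripper_width: 0.454
```

```bash
python3 - <<'E'
from h import *
go((.5797,-.1082,.007),57.5)
f=snap("side","11");crop(f,280,170,150,130,5,"s11")
E
```

```text
from [ 0.5805 -0.1083  0.0231] psi 57.48 | turn units [ 0.01 -0.   -0.  ] shift units(in starting axes) [-0.01 -0.02  0.4 ] t 15.03 w 0.454
```

View pics/s11.png

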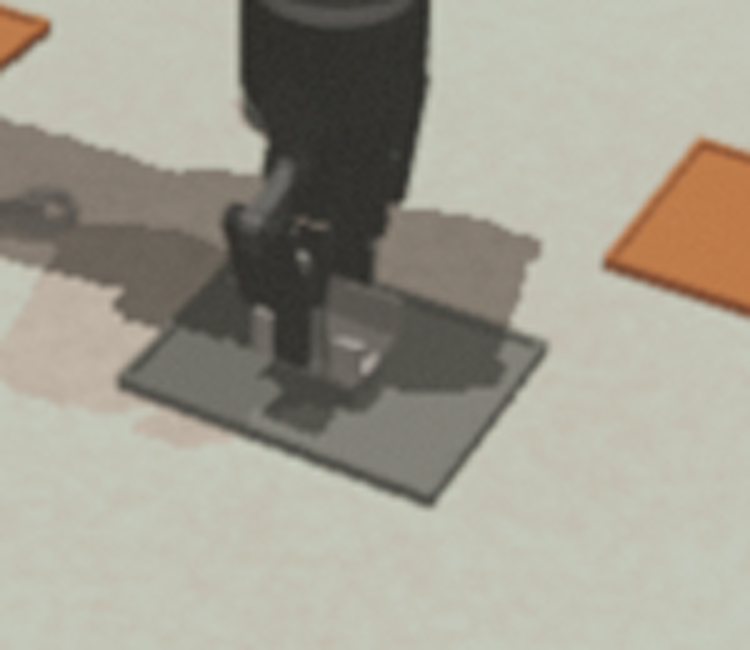

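The short channel is over the middle of the grey tray, at crop (320,340). Lowering to contact.

Call:
carry_out --moves '[[[0,0,0,0,0,0.2,-1],[0,0,0,0,0,0.1,-1],[0,0,0,0,0,0.05,-1],[0,0,0,0,0,0.03,-1],[0,0,0,0,0,0,-1],[0,0,0,0,0,0,-1]]]'

```text
time: 15.58
tool_pos: [0.5801, -0.1077, 0.0074]
tool_rot: [0.0, 0.877, 0.481, 0.0]
contact_force: [-0.3, 0.6, -1.0]
gripper_width: 0.456
```

Call:
carry_out --moves '[[[0,0,0,0,0,0.03,-1],[0,0,0,0,0,0,-1],[0,0,0,0,0,0,-1]]]'

```text
time: 15.83
tool_pos: [0.5803, -0.1078, 0.0071]
tool_rot: [0.0, 0.877, 0.481, 0.0]
contact_force: [-2.5, 1.6, 5.5]
gripper_width: 0.453
```

Call:
carry_out --moves '[[[0,0,0,0,0,0,0.1],[0,0,0,0,0,0,0.3],[0,0,0,0,0,0,0.3],[0,0,0,0,0,-0.2,0.4],[0,0,0,0,0,-0.5,0.4],[0,0,0,0,0,-0.8,0.5],[0,0,0,0,0,-0.8,0.5],[0,0,0,0,0,-0.8,0.5]]]'

```text
time: 16.5
tool_pos: [0.5796, -0.1077, 0.1316]
tool_rot: [-0.0, 0.877, 0.481, -0.0]
contact_force: [0.2, -0.9, 0.4]
gripper_width: 0.755
```

Call:
carry_out --moves '[[[0,0,1,-0.3,0,-0.2,1],[0,0,1,-0.6,0,0,1],[0,0,1,-0.6,0,0,1],[0,0,1,-0.6,0,0,1],[0,0,1,-0.6,0,0,1],[0,0,1,-0.6,0,0,1],[0,0,1,-0.6,0,0,1],[0,0,1,-0.6,0,0,1]]]'

```text
time: 17.17
tool_pos: [0.4415, -0.2194, 0.1387]
tool_rot: [0.0, 0.989, 0.15, 0.0]
contact_force: [0.7, -0.4, 0.8]
gripper_width: 1.001
```

```bash
python3 - <<'E'
from h import *
go((.4455,-.364,.10),-30.2)
for n,box,sb in (("top",(315,145,400,232),(450,190,515,275)),("side",(295,200,400,275),(230,295,340,380))):
    f=snap(n,"12");C=cloud(f)
    a,b,c,d=box;W=C[b:d,a:c].reshape(-1,3);P=W[(W[:,2]>.021)&(W[:,2]<.030)];print(n,"short legs",len(P),rect_xy(P))
    a,b,c,d=sb;W=C[b:d,a:c].reshape(-1,3)
    for nm,l,u in (("pad",.009,.018),("longweb",.031,.041)):
        P=W[(W[:,2]>l)&(W[:,2]<u)];print(nm,len(P),rect_xy(P))
crop(f,200,170,240,200,3,"s12")
E
```

```text
from [ 0.4415 -0.2194  0.1387] psi 17.25 | turn units [ 0.01 -0.01  9.49] shift units(in starting axes) [-0.98  3.48  0.97] t 17.17 w 1.001
top short legs 77 (array([ 579.97070312, -107.56561279]), (39.86640548706055, 50.119163513183594), 58.23224639892578)
pad 264 (array([ 412.46905518, -349.89364624]), (52.20780563354492, 44.07230758666992), 57.93672180175781)
longweb 95 (array([ 421.55252075, -354.81185913]), (33.82551574707031, 17.63054847717285), 60.67668914794922)
side short legs 125 (array([ 581.07012939, -110.46048737]), (43.001766204833984, 50.019195556640625), 57.71408462524414)
pad 1787 (array([ 460.47650146, -376.13256836]), (61.27074432373047, 150.373291015625), 59.28828048706055)
longweb 828 (array([ 445.0524292 , -366.79040527]), (42.56223678588867, 67.91281127929688), 59.94160842895508)
```

View pics/s12.png

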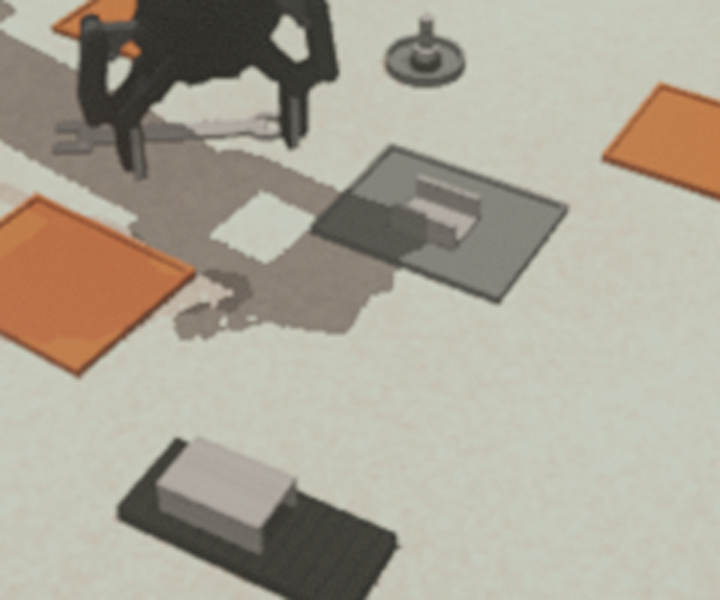

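The short channel sits hollow up and lengthwise in the tray, at crop (440,215). The top camera puts it at the TCP release point, so I'll trust the top camera and treat the side one as biased by -3 mm in y. Next I go over the long channel.

Call:
carry_out --moves '[[[0,0,1,-0.1,0.4,0.1,1],[0,0,1,-0.2,0.5,0.1,1],[0,0,1,-0.3,0.5,0.1,1],[0,0,1,-0.3,0.5,0.1,1],[0,0,1,-0.3,0.5,0.1,1],[0,0,1,-0.3,0.4,0.1,1],[0,0,1,-0.2,0.2,0.1,1],[0,0,1,0,0,0.1,1]]]'

```text
time: 17.93
tool_pos: [0.3823, -0.3394, 0.1064]
tool_rot: [0.0, 0.98, -0.198, 0.0]
contact_force: [-0.2, 0.9, -0.3]
gripper_width: 1.0
```

Call:
carry_out --moves '[[[0,0,1,0,0,0,1],[0,0,0.5,0,0,0,1],[0,0,0,0,0,0,1],[0,0,0,0,0,0,1]]]'

```text
time: 18.27
tool_pos: [0.3836, -0.3381, 0.1065]
tool_rot: [0.0, 0.966, -0.258, 0.0]
contact_force: [0.3, 0.0, -1.0]
gripper_width: 1.001
```

```bash
python3 - <<'E'
from h import *
go((.4452,-.363,.06),-30.2)
E
```

```text
from [ 0.3836 -0.3381  0.1065] psi -29.87 | turn units [ 0.   -0.01  0.07] shift units(in starting axes) [ 1.65 -0.23  1.16] t 18.27 w 1.001
```

Call:
carry_out --moves '[[[0,0,0.07,0.5,-0.1,0,1],[0,0,0,0.7,-0.1,0,1],[0,0,0,0.4,0,0,1],[0,0,0,0.05,-0.03,0.4,1],[0,0,0,0,0,0.5,1],[0,0,0,0,0,0.3,1],[0,0,0,0,0,0,1],[0,0,0,0,0,0,1]]]'

```text
time: 18.93
tool_pos: [0.4442, -0.3626, 0.0573]
tool_rot: [-0.001, 0.965, -0.261, -0.001]
contact_force: [0.6, -0.3, 0.4]
gripper_width: 1.003
```

```bash
python3 - <<'E'
from h import *
go((.4452,-.363,.012),-30.2)
f=snap("side","13");crop(f,190,220,180,170,4,"s13")
E
```

```text
from [ 0.4442 -0.3626  0.0573] psi -30.3 | turn units [-0.01  0.02 -0.02] shift units(in starting axes) [ 0.03 -0.    1.13] t 18.93 w 1.003
```

View pics/s13.png

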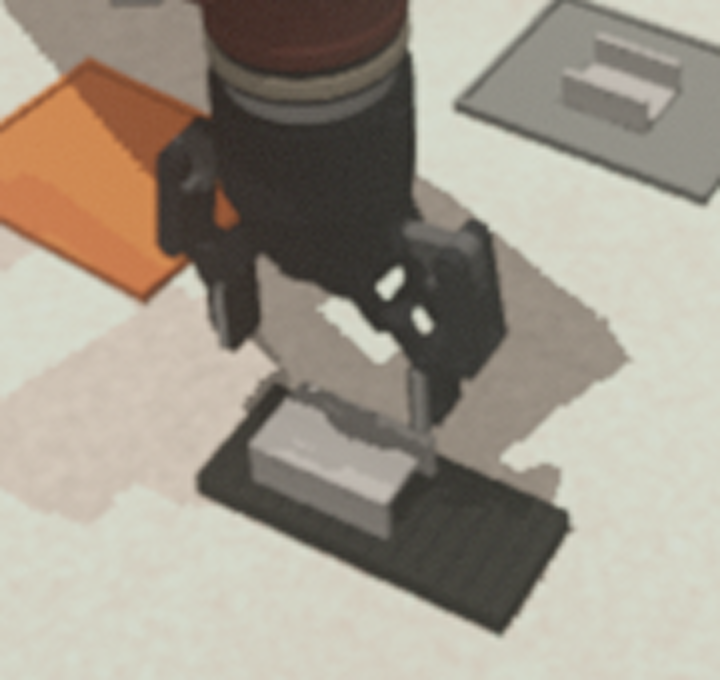

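The jaws straddle the long channel's ends: fingers at crop (235,330) and (425,400), channel between them. Descending and closing.

Call:
carry_out --moves '[[[0,0,0,0.02,0,0.3,1],[0,0,0,0,0,0.4,1],[0,0,0,0,0,0.25,1],[0,0,0,0,0,0.15,1],[0,0,0,0,0,0,1],[0,0,0,0,0,0,0.9]]]'

```text
time: 19.48
tool_pos: [0.4453, -0.3637, 0.014]
tool_rot: [-0.0, 0.965, -0.262, -0.0]
contact_force: [-0.3, 0.4, 0.5]
gripper_width: 0.95
```

Call:
carry_out --moves '[[[0,0,0,0,0,0,0.8],[0,0,0,0,0,0,0.6],[0,0,0,0,0,0,-1],[0,0,0,0,0,0,-1],[0,0,0,0,0,0,-1],[0,0,0,0,0,0,-1]]]'

```text
time: 19.98
tool_pos: [0.4462, -0.3646, 0.0157]
tool_rot: [0.001, 0.965, -0.262, 0.001]
contact_force: [-0.3, 1.3, 5.6]
gripper_width: 0.741
```

```bash
python3 - <<'E'
from h import *
from plant import state
go((.4452,-.363,.012),-30.2);print(state()["contact_force"])
f=snap("side","14");crop(f,190,220,180,170,4,"s14")
E
```

```text
from [ 0.4462 -0.3646  0.0157] psi -30.34 | turn units [ 0.01 -0.03 -0.03] shift units(in starting axes) [-0.04 -0.02  0.09] t 19.98 w 0.741
[-0.28500539  1.32552241  5.59341733]
```

View pics/s14.png

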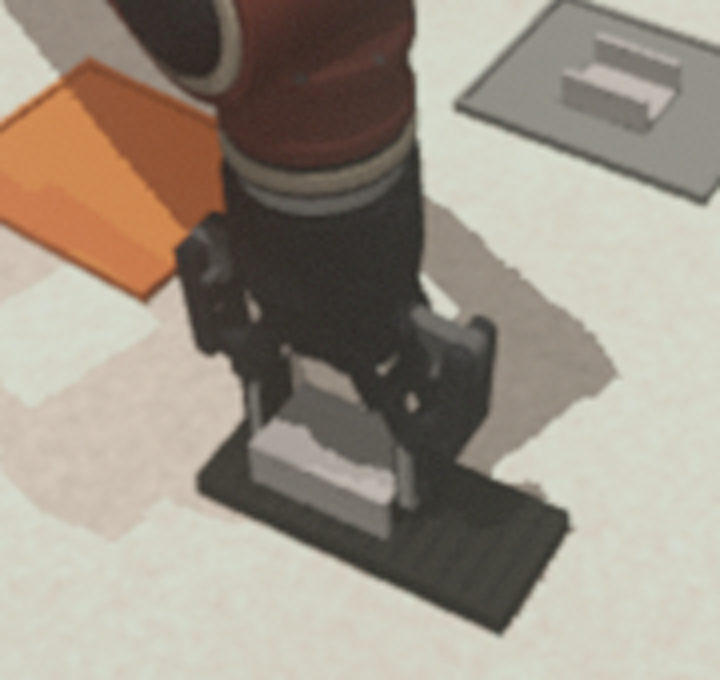

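Call:
carry_out --moves '[[[0,0,0,0,0,-0.1,-1],[0,0,0,0,0,-0.2,-1],[0,0,0,0,0,-0.4,-1],[0,0,0,0,0,-0.5,-1],[0,0,0,0,0,-0.5,-1],[0,0,0,0,0,-0.5,-1],[0,0,0,0,0,-0.3,-1],[0,0,0.4,0,0,0,-1]]]'

```text
time: 20.7
tool_pos: [0.4468, -0.3652, 0.1181]
tool_rot: [0.002, 0.96, -0.279, 0.003]
contact_force: [-0.2, 0.0, -2.2]
gripper_width: 0.745
```

```bash
python3 - <<'E'
from h import *
go((.5876,-.0959,.08),-32.2)
f=snap("side","15");crop(f,190,190,180,170,4,"s15")
E
```

```text
from [ 0.4468 -0.3652  0.1181] psi -32.37 | turn units [ 0.02 -0.07 -0.03] shift units(in starting axes) [-0.64 -7.57  0.94] t 20.7 w 0.745
```

View pics/s15.png

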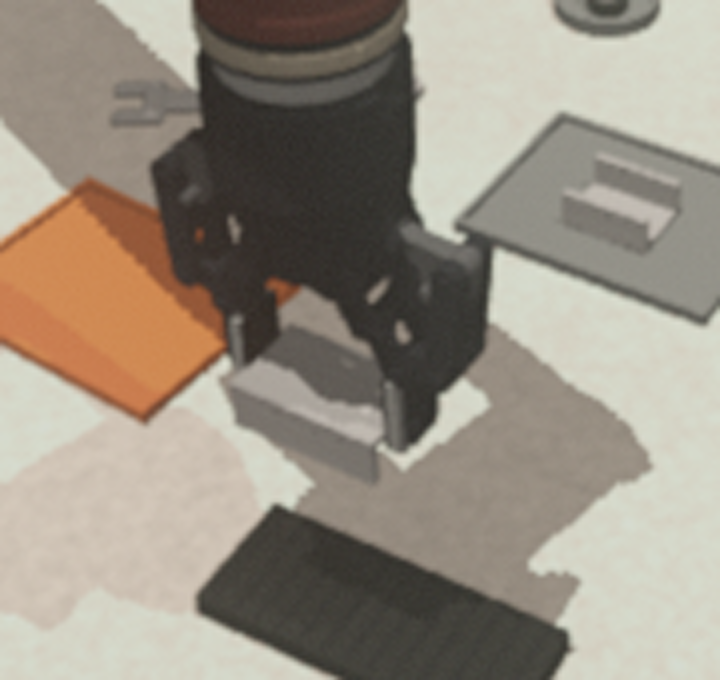

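The long channel is held level, hollow down, at crop (310,410). I'll carry it toward the tray, staying high.

Call:
carry_out --moves '[[[0,0,0,0,-0.3,0,-1],[0,0,0,-0.05,-0.6,0,-1],[0,0,0,-0.05,-0.7,0,-1],[0,0,0,-0.05,-0.7,0,-1],[0,0,0,-0.05,-0.7,0,-1],[0,0,0,-0.1,-0.7,0,-1],[0,0,0,-0.05,-0.7,0,-1],[0,0,0,-0.05,-0.7,0,-1]]]'

```text
time: 21.42
tool_pos: [0.5407, -0.1802, 0.1127]
tool_rot: [-0.0, 0.961, -0.278, -0.001]
contact_force: [-0.4, 0.5, -2.5]
gripper_width: 0.748
```

Call:
carry_out --moves '[[[0,0,0,-0.1,-0.7,0.1,-1],[0,0,0,-0.05,-0.7,0.1,-1],[0,0,0,-0.05,-0.5,0.2,-1],[0,0,0,-0.05,-0.3,0.2,-1],[0,0,0,0,-0.1,0.2,-1],[0,0,0,0,0,0.1,-1],[0,0,0,0,0,0,-1],[0,0,0,0,0,0,-1]]]'

```text
time: 22.08
tool_pos: [0.581, -0.1006, 0.0774]
tool_rot: [0.0, 0.96, -0.279, -0.001]
contact_force: [0.6, 0.3, -1.4]
gripper_width: 0.749
```

```bash
python3 - <<'E'
from h import *
from plant import state
go((.5876,-.0959,.06),-32.2)
f=snap("side","16");crop(f,270,150,160,140,5,"s16")
p=state()["tool_pos"];C=cloud(f)[170:270,290:400];zt=.036-.0157+p[2]
M=(abs(C[...,2]-zt)<.006)
# keep light-coloured steel
im=f["frame"][170:270,290:400].astype(int).sum(-1);M&=im>240
n,l,st,c=cv2.connectedComponentsWithStats(M.astype(np.uint8));k=1+np.argmax(st[1:,4]);P=C[l==k]
r=rect_xy(P);print("web",len(P),r,P[:,2].mean(),zt)
c0=P.mean(0);A=np.linalg.lstsq(np.c_[P[:,:2]-c0[:2],np.ones(len(P))],P[:,2],rcond=None)[0];print("slope deg",np.degrees(A[:2]))
E
```

```text
from [ 0.581  -0.1006  0.0774] psi -32.41 | turn units [ 0.01  0.01 -0.04] shift units(in starting axes) [ 0.08 -0.19  0.44] t 22.08 w 0.749
web 348 (array([ 578.03857422, -102.12348938]), (44.11949157714844, 82.30570220947266), 57.30352783203125) 0.09671533643031854 0.09835595234202334
slope deg [1.38712915 0.98021836]
```

View pics/s16.png

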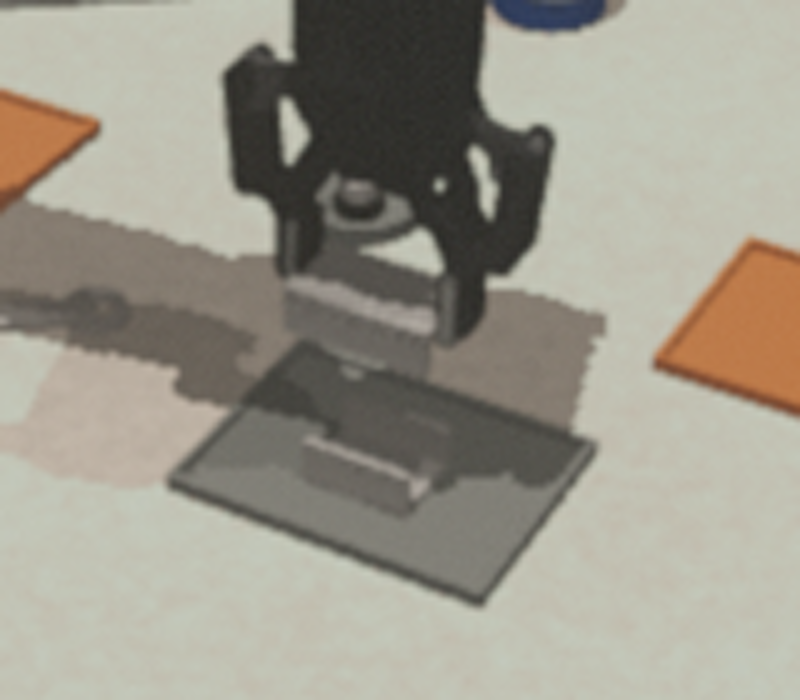

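The long channel is over the tray, with its near edge at crop (360,320) and the short channel below at (370,440). The web centre is within 1 mm of the TCP across its width. I'll align and lower.

Call:
carry_out --moves '[[[0,0,0,0.08,-0.18,0,-1],[0,0,0,0,0,0.3,-1],[0,0,0,0,0,0.4,-1],[0,0,0,0,0,0.3,-1],[0,0,0,0,0,0.1,-1],[0,0,0,0,0,0,-1],[0,0,0,0,0,0,-1]]]'

```text
time: 22.72
tool_pos: [0.5882, -0.0954, 0.0338]
tool_rot: [0.0, 0.96, -0.279, -0.0]
contact_force: [-0.1, -1.1, -2.2]
gripper_width: 0.747
```

```bash
python3 - <<'E'
from h import *
go((.5876,-.0959,.0097),-32.2)
f=snap("side","17");crop(f,270,150,160,140,5,"s17")
E
```

```text
from [ 0.5882 -0.0954  0.0338] psi -32.35 | turn units [ 0.    0.01 -0.03] shift units(in starting axes) [-0.01  0.02  0.6 ] t 22.72 w 0.747
```

View pics/s17.png

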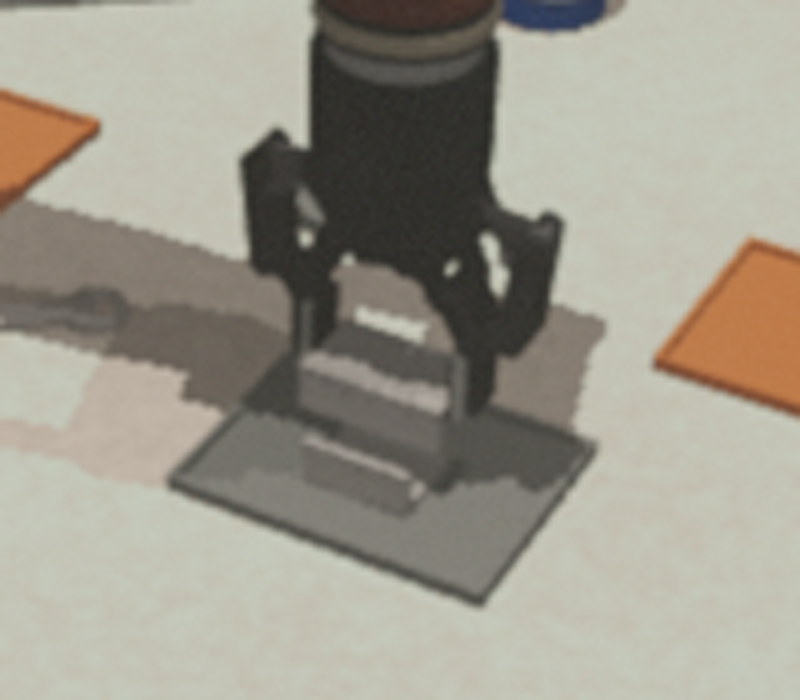

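The near leg of the long channel is above the short channel's hollow, at crop (375,430). Lowering in small steps.

Call:
carry_out --moves '[[[0,0,0,0,0,0.2,-1],[0,0,0,0,0,0.2,-1],[0,0,0,0,0,0.1,-1],[0,0,0,0,0,0.05,-1],[0,0,0,0,0,0,-1],[0,0,0,0,0,0,-1]]]'

```text
time: 23.27
tool_pos: [0.5882, -0.0954, 0.0119]
tool_rot: [-0.0, 0.96, -0.279, -0.0]
contact_force: [0.5, 0.1, -1.8]
gripper_width: 0.747
```

Call:
carry_out --moves '[[[0,0,0,0,0,0.04,-1],[0,0,0,0,0,0,-1],[0,0,0,0,0,0,-1]]]'

```text
time: 23.52
tool_pos: [0.5884, -0.0954, 0.0107]
tool_rot: [0.0, 0.96, -0.279, 0.0]
contact_force: [0.1, -0.7, -2.0]
gripper_width: 0.742
```

Call:
carry_out --moves '[[[0,0,0,0,0,0.03,-1],[0,0,0,0,0,0,-1],[0,0,0,0,0,0,-1]]]'

```text
time: 23.77
tool_pos: [0.5887, -0.0955, 0.0098]
tool_rot: [0.0, 0.96, -0.279, 0.0]
contact_force: [-0.2, 0.4, 1.0]
gripper_width: 0.745
```

Call:
carry_out --moves '[[[0,0,0,0,0,0.03,-1],[0,0,0,0,0,0,-1],[0,0,0,0,0,0,-1]]]'

```text
time: 24.02
tool_pos: [0.5888, -0.0955, 0.0098]
tool_rot: [0.0, 0.96, -0.278, 0.0]
contact_force: [-4.3, 1.2, 8.6]
gripper_width: 0.747
```

Contact came at z = 0.0098 against the expected 0.0097. I'll ease off, release and rise.

Call:
carry_out --moves '[[[0,0,0,0,0,-0.03,-1],[0,0,0,0,0,0,0.7],[0,0,0,0,0,0,0.9],[0,0,0,0,0,0,0.9],[0,0,0,0,0,-0.2,0.9],[0,0,0,0,0,-0.5,0.9],[0,0,0,0,0,-0.8,0.9],[0,0,0,0,0,-0.8,0.9]]]'

```text
time: 24.68
tool_pos: [0.5872, -0.0951, 0.1015]
tool_rot: [-0.0, 0.96, -0.279, -0.001]
contact_force: [-0.2, -0.0, 0.7]
gripper_width: 0.952
```

Call:
carry_out --moves '[[[0,0,-1,0,0.6,-0.2,0.9],[0,0,-1,0,0.6,0,0.9],[0,0,-1,0,0.6,0,0.9],[0,0,-1,0,0.6,0,0.9],[0,0,-1,0.3,0.5,0,0.9],[0,0,-1,0.3,0.4,0,0.9],[0,0,-1,0.3,0.4,0,0.9],[0,0,-1,0.3,0.3,0,0.9]]]'

```text
time: 25.35
tool_pos: [0.5896, -0.2513, 0.11]
tool_rot: [0.0, 0.998, 0.068, 0.0]
contact_force: [-0.1, -0.1, 0.7]
gripper_width: 0.955
```

```bash
python3 - <<'E'
from h import *
go((.4595,-.3732,.07),59.4)
for n,box in (("top",(315,145,400,232)),("side",(295,200,400,275))):
    f=snap(n,"18");C=cloud(f)
    a,b,c,d=box;W=C[b:d,a:c].reshape(-1,3)
    P=W[(W[:,2]>.026)&(W[:,2]<.036)];print(n,"long web",len(P),rect_xy(P),P[:,2].mean())
    P=W[(W[:,2]>.020)&(W[:,2]<.0255)];print(n,"short legs?",len(P),rect_xy(P))
    if n=="top":crop(f,310,140,100,100,6,"t18")
crop(f,270,150,160,140,5,"s18")
E
```

```text
from [ 0.5896 -0.2513  0.11  ] psi 7.82 | turn units [ 1.000e-02 -0.000e+00 -1.032e+01] shift units(in starting axes) [-3.64  2.58  1.  ] t 25.35 w 0.955
top long web 463 (array([ 583.0970459 , -100.78144073]), (52.47475814819336, 66.20458984375), 57.92036819458008) 0.028458993904707436
top short legs? 48 (array([ 582.11889648, -102.18959045]), (51.26042556762695, 64.99502563476562), 58.260982513427734)
side long web 321 (array([ 589.90875244, -106.71622467]), (55.58443069458008, 55.2609977722168), 58.18324661254883) 0.029353042571463886
side short legs? 88 (array([ 594.48156738, -121.31176758]), (61.0159797668457, 36.650108337402344), 3.9920036792755127)
```

View pics/s18.png

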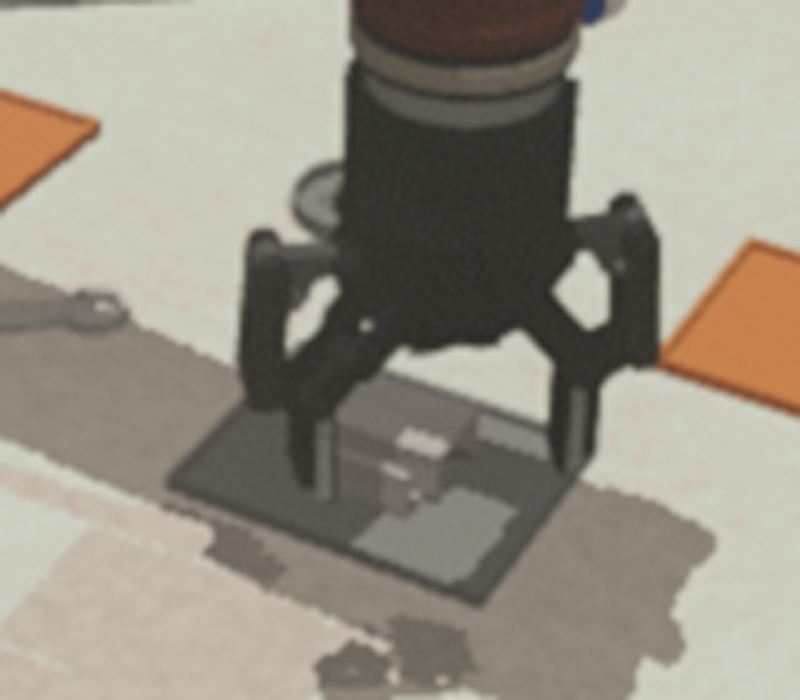

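View pics/t18.png

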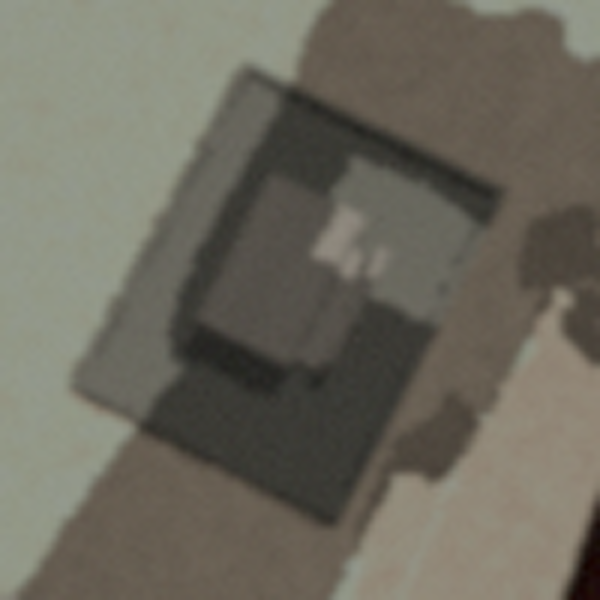

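Both channels are nested in the tray, at side crop (400,450) and top crop (280,270). The overall width is 52.5 mm against 54 expected. I'll check the lengthwise match once the arm is clear. Next is the pad.

Call:
carry_out --moves '[[[0,0,-1,-0.4,0.2,0,1],[0,0,-1,-0.5,0.2,0,1],[0,0,-1,-0.5,0.2,0,1],[0,0,-1,-0.5,0.2,0,1],[0,0,-1,-0.5,0.15,0,1],[0,0,-1,-0.5,0.1,0,1],[0,0,-1,-0.5,0.1,0,1],[0,0,-1,-0.5,0.1,0,1]]]'

```text
time: 26.12
tool_pos: [0.4686, -0.3605, 0.1094]
tool_rot: [-0.0, 0.914, 0.405, -0.0]
contact_force: [0.5, 0.3, -0.3]
gripper_width: 1.004
```

Call:
carry_out --moves '[[[0,0,-1,-0.2,0,0,1],[0,0,-1,0,0,0,1],[0,0,-0.32,0,0,0,1],[0,0,0,0,0,0,1],[0,0,0,0,0,0,1]]]'

```text
time: 26.53
tool_pos: [0.4642, -0.3663, 0.1095]
tool_rot: [-0.0, 0.87, 0.494, 0.0]
contact_force: [0.3, -0.0, 0.0]
gripper_width: 0.998
```

```bash
python3 - <<'E'
from h import *
go((.4595,-.3732,.04),59.4)
f=snap("side","19");crop(f,190,190,200,190,4,"s19")
for n,box in (("top",(315,145,400,232)),("side",(295,200,400,275))):
    f=snap(n,"19");C=cloud(f)
    a,b,c,d=box;W=C[b:d,a:c].reshape(-1,3)
    P=W[(W[:,2]>.0275)&(W[:,2]<.036)];print(n,"long web",len(P),rect_xy(P),P[:,2].mean())
    P=W[(W[:,2]>.010)&(W[:,2]<.036)];print(n,"all",len(P),rect_xy(P))
    crop(f,a,b,c-a,d-b,6,"%s19"%n)
E
```

```text
from [ 0.4642 -0.3663  0.1095] psi 59.16 | turn units [-0.   -0.   -0.05] shift units(in starting axes) [-0.21 -0.01  1.74] t 26.53 w 0.998
top long web 325 (array([586.2522583 , -95.22214508]), (39.56498718261719, 65.28953552246094), 57.89121627807617) 0.029195683394226055
top all 537 (array([598.70330811, -96.17782593]), (101.7569351196289, 76.856689453125), 9.581586837768555)
side long web 370 (array([ 583.77496338, -103.85642242]), (57.078712463378906, 67.97520446777344), 55.880123138427734) 0.029592624193889673
side all 684 (array([ 587.6887207 , -118.77674866]), (97.80514526367188, 130.18890380859375), 68.93138122558594)
```

View pics/s19.png

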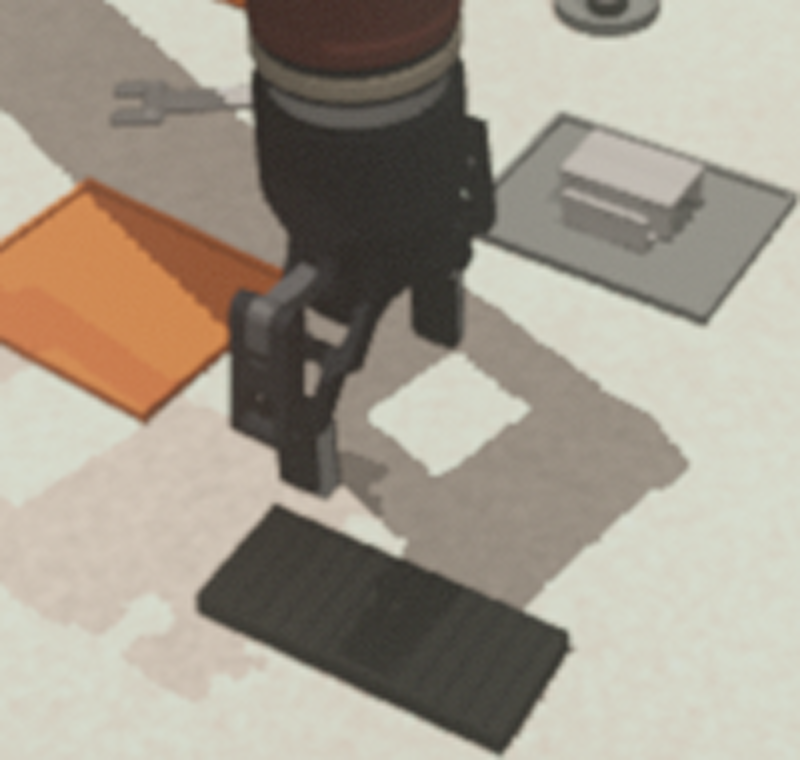

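View pics/side19.png

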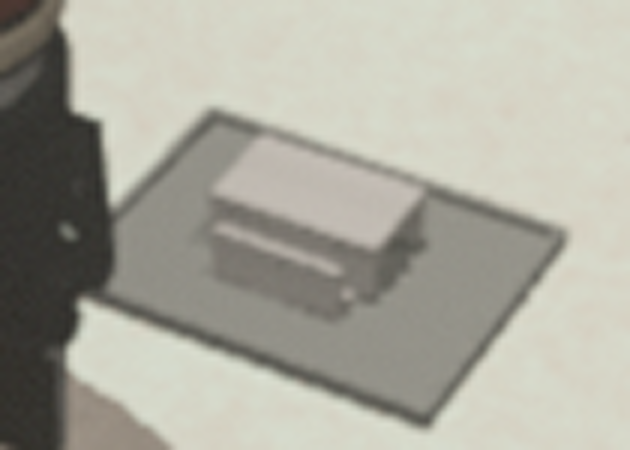

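View pics/top19.png

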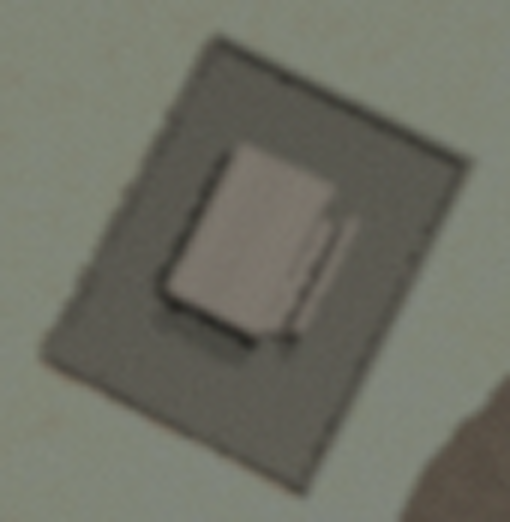

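The pad is undisturbed at crop (385,630). The nested pair is at side19 crop (300,230), and I'll check its lengthwise alignment from the edge corners.

```bash
python3 - <<'E'
from h import *
x=np.array([np.cos(np.radians(-32.3)),np.sin(np.radians(-32.3))])
f=load("side19")
def e(f,o,s,pts,z): return [float((ray(f,o[0]+(u+.5)/s-.5,o[1]+(v+.5)/s-.5,z)[:2]@x*1000).round(1)) for u,v in pts]
a=e(f,(295,200),6,[(210,195),(380,248)],.030);b=e(f,(295,200),6,[(213,230),(345,275)],.026);print("side",a,b,np.mean(a)-np.mean(b))
f=load("top19")
a=e(f,(315,145),6,[(335,185),(265,335)],.030);b=e(f,(315,145),6,[(357,215),(300,335)],.026);print("top",a,b,np.mean(a)-np.mean(b))
go((.4595,-.3732,.04),59.4)
E
```

```text
side [517.2, 583.0] [525.5, 577.2] -1.25
top [580.4, 515.4] [574.8, 522.5] -0.75
from [ 0.4644 -0.3666  0.1094] psi 59.22 | turn units [-0.   -0.   -0.04] shift units(in starting axes) [-0.2  -0.02  1.73] t 26.68 w 1.001
```

Call:
carry_out --moves '[[[0,0,-0.05,-0.2,-0.01,0.4,1],[0,0,0,0,0,0.6,1],[0,0,0,0,0,0.5,1],[0,0,0,0,0,0.2,1],[0,0,0,0,0,0,1],[0,0,0,0,0,0,1]]]'

```text
time: 27.18
tool_pos: [0.46, -0.3736, 0.0414]
tool_rot: [-0.0, 0.868, 0.496, -0.0]
contact_force: [0.5, -0.3, 0.4]
gripper_width: 1.003
```

```bash
python3 - <<'E'
from h import *
go((.4595,-.3732,-.002),59.4)
f=snap("side","20");crop(f,190,190,200,190,4,"s20")
E
```

```text
from [ 0.46   -0.3736  0.0414] psi 59.5 | turn units [-0.01 -0.    0.02] shift units(in starting axes) [ 0.   -0.02  1.08] t 27.18 w 1.003
```

View pics/s20.png

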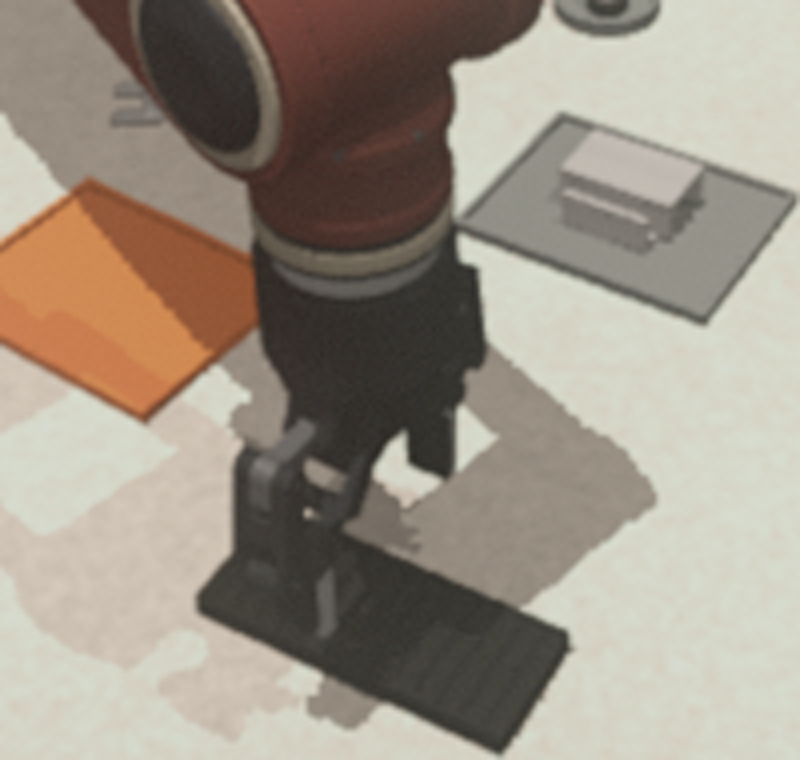

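The fingers straddle the pad's width, with the near finger tip at crop (325,620). Descending and closing.

Call:
carry_out --moves '[[[0,0,0,0,0,0.3,1],[0,0,0,0,0,0.4,1],[0,0,0,0,0,0.2,1],[0,0,0,0,0,0.1,1],[0,0,0,0,0,0.03,1],[0,0,0,0,0,0,1],[0,0,0,0,0,0,0.8]]]'

```text
time: 27.82
tool_pos: [0.4604, -0.3742, 0.0008]
tool_rot: [0.001, 0.868, 0.496, 0.0]
contact_force: [0.2, 0.8, 0.3]
gripper_width: 0.903
```

Call:
carry_out --moves '[[[0,0,0,0,0,0,0.6],[0,0,0,0,0,0,0.5],[0,0,0,0,0,0,-1],[0,0,0,0,0,0,-1],[0,0,0,0,0,0,-1],[0,0,0,0,0,0,-1]]]'

```text
time: 28.32
tool_pos: [0.4606, -0.3745, 0.0014]
tool_rot: [0.001, 0.868, 0.496, 0.0]
contact_force: [-1.1, 1.2, 5.7]
gripper_width: 0.682
```

```bash
python3 - <<'E'
from h import *
from plant import state
go((.4595,-.3732,-.002),59.4);print(state()["contact_force"])
f=snap("side","21");crop(f,190,190,200,190,4,"s21")
E
```

```text
from [ 0.4606 -0.3745  0.0014] psi 59.51 | turn units [0.02 0.01 0.02] shift units(in starting axes) [ 0.01 -0.04  0.08] t 28.32 w 0.682
[-1.11852577  1.19780594  5.66245514]
```

View pics/s21.png

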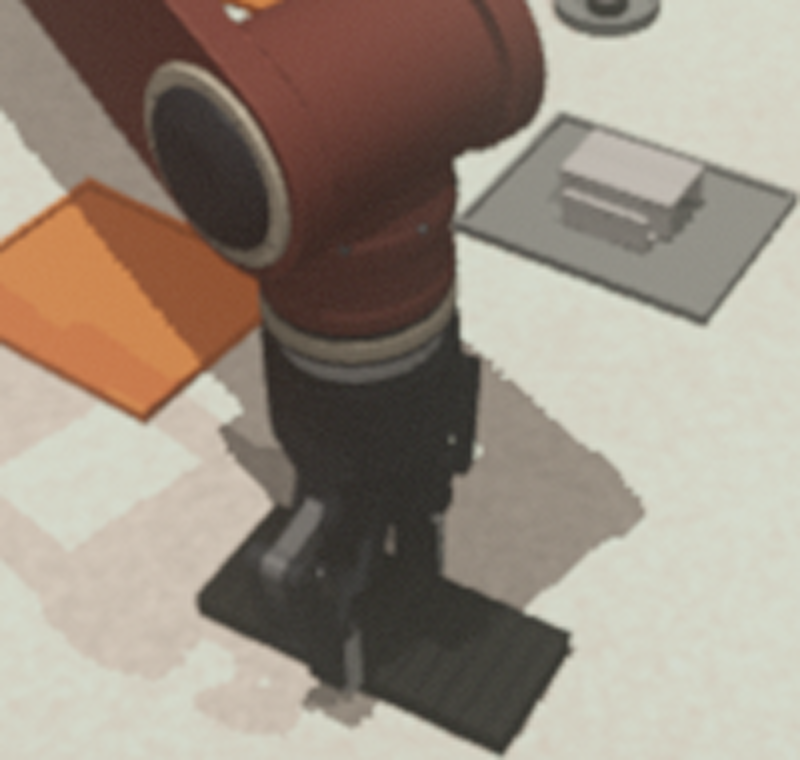

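Call:
carry_out --moves '[[[0,0,0,0,0,-0.1,-1],[0,0,0,0,0,-0.3,-1],[0,0,0,0,0,-0.5,-1],[0,0,0,0,0,-0.6,-1],[0,0,0,0,0,-0.7,-1],[0,0,0,0,0,-0.6,-1],[0,0,0,0,0,-0.3,-1],[0,0,0,0,0,0,-1]]]'

```text
time: 29.03
tool_pos: [0.4615, -0.3753, 0.1283]
tool_rot: [0.003, 0.868, 0.496, 0.001]
contact_force: [0.2, -0.3, -2.4]
gripper_width: 0.681
```

```bash
python3 - <<'E'
from h import *
go((.4745,.3665,.12),95)
f=snap("side","22");crop(f,190,160,200,190,4,"s22")
E
```

```text
from [ 0.4615 -0.3753  0.1283] psi 59.51 | turn units [ 0.07  0.04 -7.1 ] shift units(in starting axes) [16.15 -9.13  0.12] t 29.03 w 0.681
```

View pics/s22.png

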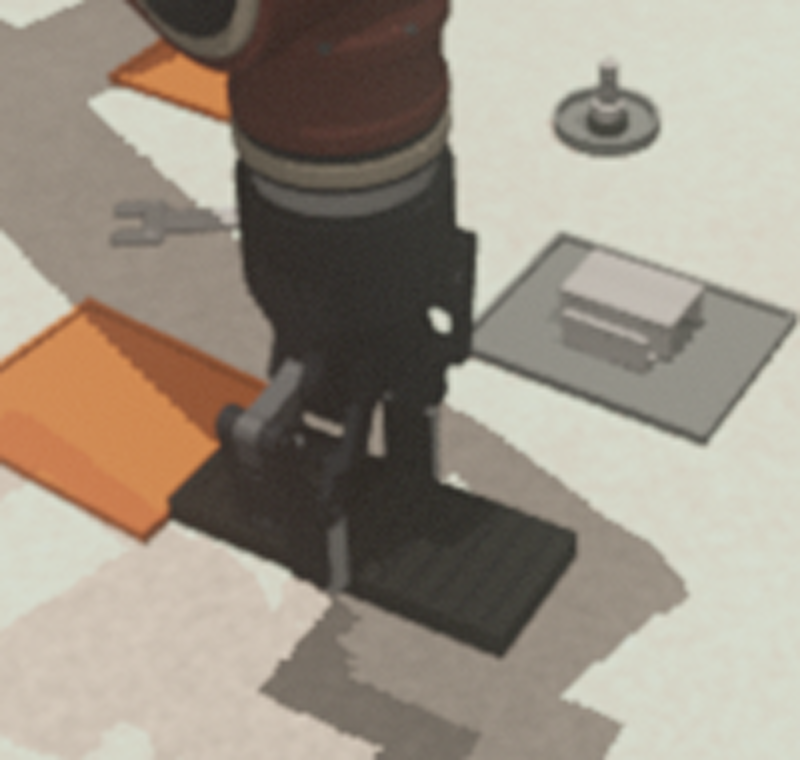

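The pad is held level at crop (375,560). I'll carry it to the rack, turning on the way.

Call:
carry_out --moves '[[[0,0,-0.5,0.4,-0.1,0,-1],[0,0,-0.9,0.6,-0.2,0,-1],[0,0,-0.95,0.7,-0.2,0,-1],[0,0,-0.95,0.7,-0.1,0,-1],[0,0,-0.95,0.7,-0.1,0,-1],[0,0,-0.95,0.7,0,0,-1],[0,0,-0.95,0.7,0,0,-1],[0,0,-0.95,0.7,0,0,-1]]]'

```text
time: 29.75
tool_pos: [0.4858, -0.1618, 0.1212]
tool_rot: [-0.002, 0.673, 0.739, -0.0]
contact_force: [0.8, -0.8, -1.3]
gripper_width: 0.68
```

Call:
carry_out --moves '[[[0,0,0,0.7,0,0,-1],[0,0,0,0.7,0,0,-1],[0,0,0,0.7,0,0,-1],[0,0,0,0.7,0,0,-1],[0,0,0,0.7,0,0,-1],[0,0,0,0.7,0,0,-1],[0,0,0,0.7,0,0,-1],[0,0,0,0.7,0,0,-1]]]'

```text
time: 30.42
tool_pos: [0.4653, 0.0605, 0.1213]
tool_rot: [-0.002, 0.675, 0.738, -0.001]
contact_force: [0.3, 0.3, -1.4]
gripper_width: 0.684
```

```bash
python3 - <<'E'
from h import *
go((.4745,.3665,.12),95)
E
```

```text
from [0.4653 0.0605 0.1213] psi 95.09 | turn units [-0.05 -0.01  0.02] shift units(in starting axes) [7.6  0.91 0.04] t 30.42 w 0.684
```

Call:
carry_out --moves '[[[0,0,0,0.7,0.1,0,-1],[0,0,0,0.7,0.1,0,-1],[0,0,0,0.7,0.1,0,-1],[0,0,0,0.7,0.1,0,-1],[0,0,0,0.7,0.1,0,-1],[0,0,0,0.7,0.1,0,-1],[0,0,0,0.7,0.1,0,-1],[0,0,0,0.7,0.1,0,-1]]]'

```text
time: 31.08
tool_pos: [0.4776, 0.2857, 0.121]
tool_rot: [-0.001, 0.675, 0.738, -0.002]
contact_force: [0.5, 0.3, -1.4]
gripper_width: 0.681
```

Call:
carry_out --moves '[[[0,0,0,0.7,0.1,0,-1],[0,0,0,0.5,0,0.1,-1],[0,0,0,0.3,0,0.2,-1],[0,0,0,0.2,0,0.3,-1],[0,0,0,0,0,0.2,-1],[0,0,0,0,0,0,-1],[0,0,0,0,0,0,-1]]]'

```text
time: 31.67
tool_pos: [0.477, 0.351, 0.09]
tool_rot: [-0.0, 0.676, 0.737, -0.002]
contact_force: [0.5, 0.0, -1.2]
gripper_width: 0.681
```

```bash
python3 - <<'E'
from h import *
go((.4745,.3665,.0064),95)
f=snap("side","23");crop(f,220,60,160,120,5,"s23")
f=snap("top","23");crop(f,80,170,160,150,5,"t23")
E
```

```text
from [0.477 0.351 0.09 ] psi 94.97 | turn units [-0.04  0.02 -0.01] shift units(in starting axes) [ 0.4  -0.02  2.09] t 31.67 w 0.681
```

View pics/s23.png

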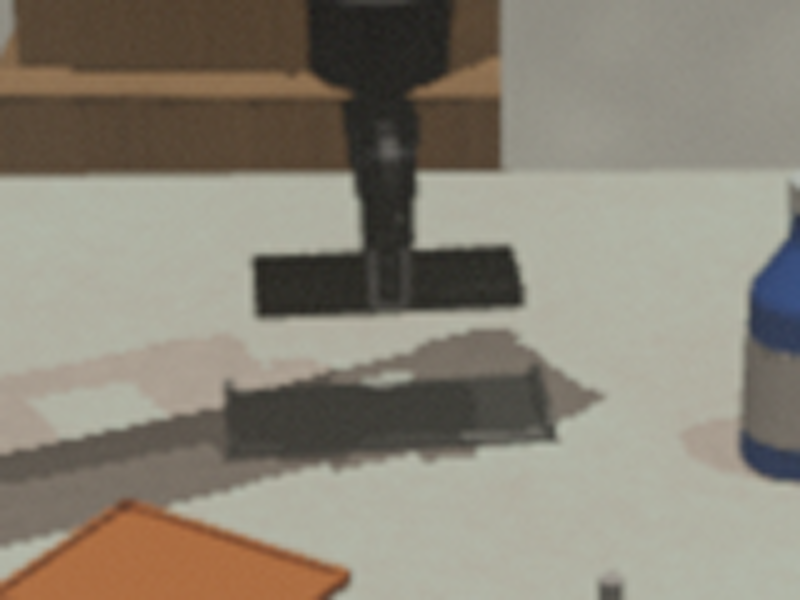

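View pics/t23.png

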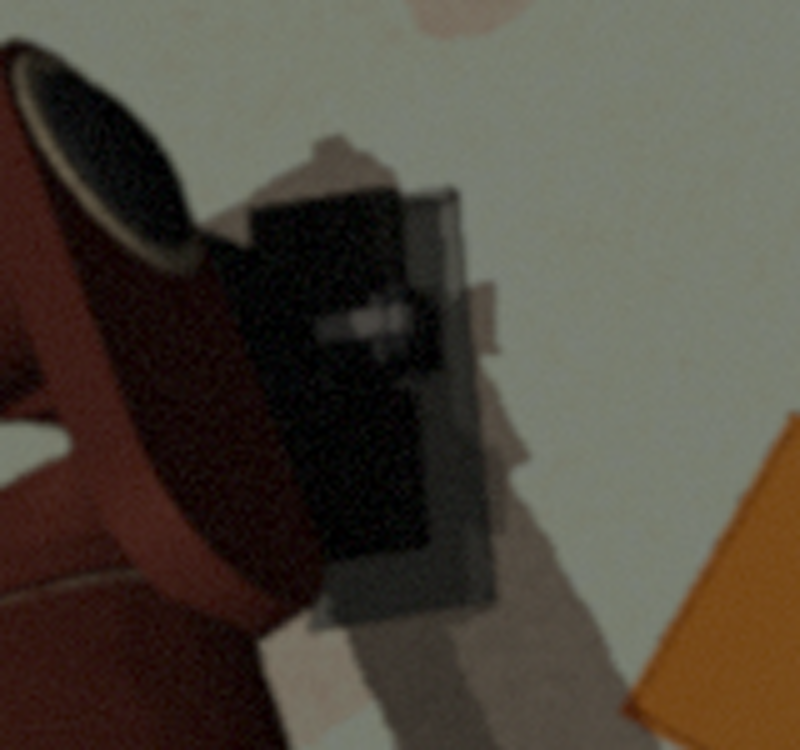

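The pad hovers over the rack, parallel to it: side crop (385,285), top crop (350,380). I'll align it and lower.

Call:
carry_out --moves '[[[0,0,0,0.2,0,0.1,-1],[0,0,0,0.18,0,0.3,-1],[0,0,0,0,0,0.5,-1],[0,0,0,0,0,0.4,-1],[0,0,0,0,0,0.2,-1],[0,0,0,0,0,0.1,-1],[0,0,0,0,0,0,-1],[0,0,0,0,0,0,-1]]]'

```text
time: 32.43
tool_pos: [0.4772, 0.368, 0.0286]
tool_rot: [0.0, 0.676, 0.737, 0.0]
contact_force: [0.7, 1.3, -2.6]
gripper_width: 0.677
```

```bash
python3 - <<'E'
from h import *
go((.4745,.3665,.0064),95)
f=snap("side","24");crop(f,220,90,160,90,5,"s24")
E
```

```text
from [0.4772 0.368  0.0286] psi 95.01 | turn units [ 0.01 -0.    0.  ] shift units(in starting axes) [-0.03 -0.07  0.55] t 32.43 w 0.677
```

View pics/s24.png

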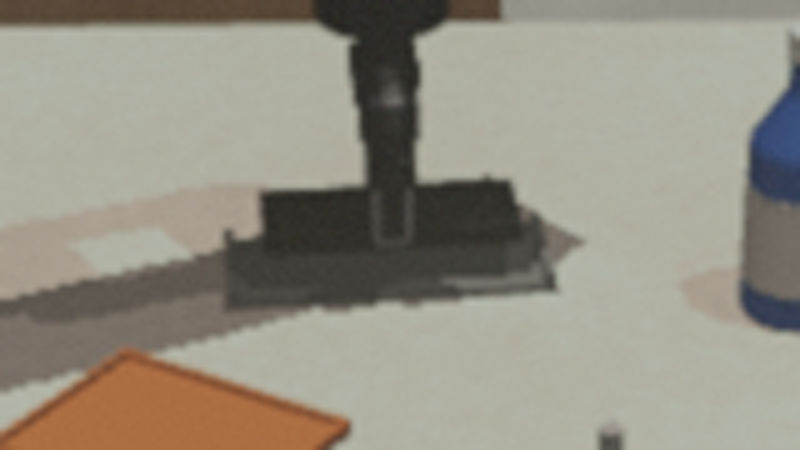

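The pad lies between the lips: pad ends at x ≈ 262 and 530, rack ends at ≈ 228 and 553. Lowering.

Call:
carry_out --moves '[[[0,0,0,-0.03,-0.06,0.1,-1],[0,0,0,0,0,0.2,-1],[0,0,0,0,0,0.1,-1],[0,0,0,0,0,0.06,-1],[0,0,0,0,0,0,-1],[0,0,0,0,0,0,-1]]]'

```text
time: 32.98
tool_pos: [0.4743, 0.3662, 0.0093]
tool_rot: [-0.0, 0.676, 0.737, -0.0]
contact_force: [1.1, -0.5, -1.5]
gripper_width: 0.677
```

Call:
carry_out --moves '[[[0,0,0,0,0,0.05,-1],[0,0,0,0,0,0,-1],[0,0,0,0,0,0,-1]]]'

```text
time: 33.23
tool_pos: [0.4746, 0.3663, 0.0078]
tool_rot: [0.0, 0.676, 0.737, 0.0]
contact_force: [-0.8, -0.5, -1.6]
gripper_width: 0.682
```

Call:
carry_out --moves '[[[0,0,0,0,0,0.03,-1],[0,0,0,0,0,0,-1],[0,0,0,0,0,0,-1]]]'

```text
time: 33.48
tool_pos: [0.4745, 0.3663, 0.0065]
tool_rot: [0.0, 0.676, 0.737, -0.0]
contact_force: [-0.2, 0.6, -2.5]
gripper_width: 0.68
```

Call:
carry_out --moves '[[[0,0,0,0,0,0.03,-1],[0,0,0,0,0,0,-1],[0,0,0,0,0,0,-1]]]'

```text
time: 33.73
tool_pos: [0.4747, 0.3663, 0.0064]
tool_rot: [-0.0, 0.676, 0.737, -0.0]
contact_force: [-3.2, -1.3, 5.2]
gripper_width: 0.681
```

Contact came at the expected 0.0064. Releasing and rising.

Call:
carry_out --moves '[[[0,0,0,0,0,-0.02,-1],[0,0,0,0,0,0,0.7],[0,0,0,0,0,0,0.9],[0,0,0,0,0,0,0.9],[0,0,0,0,0,-0.3,0.9],[0,0,0,0,0,-0.7,0.9],[0,0,0,0,0,-0.9,0.9],[0,0,0,0,0,-0.9,0.9]]]'

```text
time: 34.4
tool_pos: [0.4739, 0.3659, 0.1192]
tool_rot: [-0.0, 0.676, 0.737, -0.001]
contact_force: [0.7, 0.9, -0.3]
gripper_width: 0.953
```

Call:
carry_out --moves '[[[0,0,0,0.4,-0.4,-0.8,0.9],[0,0,0,0.6,-0.6,-0.5,0.9],[0,0,0,0.6,-0.6,0,0.9],[0,0,0,0.6,-0.6,0,0.9],[0,0,0,0.6,-0.6,0,0.9],[0,0,0,0.6,-0.6,0,0.9],[0,0,0,0.3,-0.3,0,0.9],[0,0,0,0,0,0,0.9]]]'

```text
time: 35.07
tool_pos: [0.3115, 0.5029, 0.1713]
tool_rot: [-0.001, 0.674, 0.739, 0.001]
contact_force: [0.1, 0.2, 0.2]
gripper_width: 0.955
```

```bash
python3 - <<'E'
from h import *
go((.4745,.3665,.0064),95)
for n,box in (("top",(120,190,200,305)),("side",(250,120,345,165))):
    f=snap(n,"25");C=cloud(f);a,b,c,d=box
    g=cv2.cvtColor(f["frame"],cv2.COLOR_RGB2GRAY)
    W=C[b:d,a:c].reshape(-1,3);P=W[(W[:,2]>.0155)&(W[:,2]<.024)&(g[b:d,a:c].ravel()<70)];print(n,"pad",len(P),rect_xy(P),P[:,2].mean())
    cv2.imwrite(f"pics/{n}25.png",f["frame"][:,:,::-1])
f=load("top25");crop(f,100,180,120,130,5,"t25c")
E
```

```text
from [0.3115 0.5029 0.1713] psi 95.25 | turn units [ 0.   -0.02  0.05] shift units(in starting axes) [-3.78  3.74  4.12] t 35.07 w 0.955
top pad 1470 (array([482.14111328, 367.47351074]), (164.42239379882812, 59.86119079589844), 4.845394134521484) 0.0174900675918767
side pad 470 (array([477.24795532, 359.38388062]), (147.24853515625, 65.71945190429688), 4.636115074157715) 0.018639873624966476
```

View pics/side25.png

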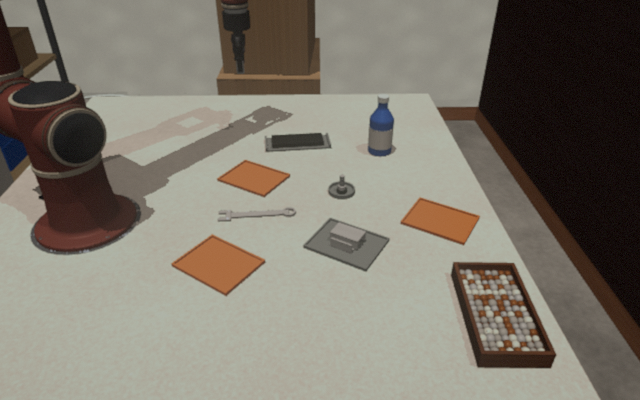

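View pics/top25.png

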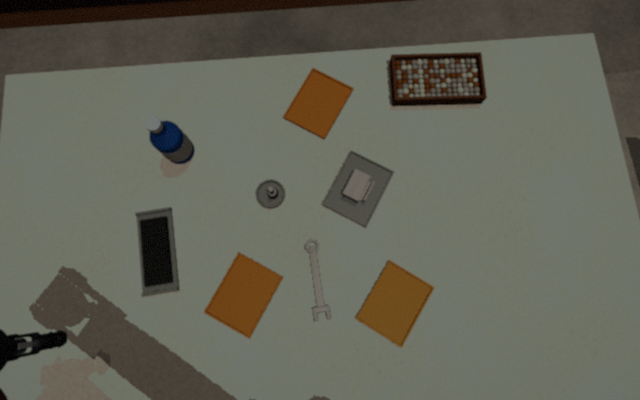

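View pics/t25c.png

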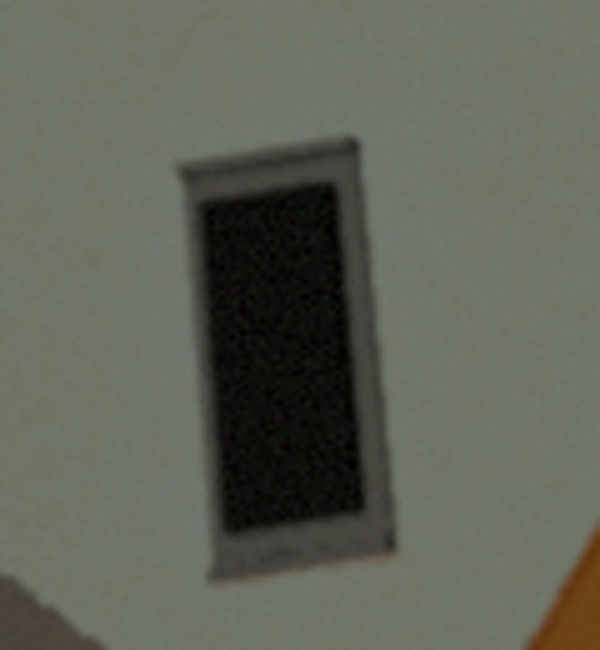

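The pad sits centred and square on the rack, between the lips, at top crop (285,355). The foot stands in the dish at side (342,188), and the pair is nested in the tray at (347,237). Bottle and wrench haven't moved. One last check of the pair and the foot, then I hand in.

```bash
python3 - <<'E'
from h import *
from plant import ticket,state
f=load("top25");C=cloud(f)
W=C[145:232,315:400].reshape(-1,3);P=W[(W[:,2]>.0275)&(W[:,2]<.036)];print("long",rect_xy(P))
W=C[145:232,315:400].reshape(-1,3);P=W[(W[:,2]>.014)&(W[:,2]<.036)];print("both",rect_xy(P))
s=load("side25");S=cloud(s)[165:205,322:362].reshape(-1,3);P=S[(S[:,2]>.030)&(S[:,2]<.06)];print("stem",len(P),P[:,2].max(),np.ptp(P[:,0]))
a,b=load("top0")["frame"].astype(int),f["frame"].astype(int)
for n,(u,v,w,h) in {"bottle":(140,110,60,60),"wrench":(300,235,35,90)}.items():print(n,abs(a-b)[v:v+h,u:u+w].mean())
print(state()["time"],state()["contact_force"]);print(ticket.job_done())
E
```

```text
long (array([ 583.59790039, -100.21952057]), (49.828147888183594, 65.26702880859375), 58.68852996826172)
both (array([ 582.82714844, -101.25724792]), (53.72349548339844, 66.47007751464844), 57.993507385253906)
stem 46 0.05188739898150041 0.010373572554920885
bottle 1.6721296296296295
wrench 1.172910052910053
35.1667 [ 0.27856307  0.74861095 -0.31102152]
the job is handed in; nothing more can be done
None
```

The kit is taken apart, every piece is in its place and released, and I handed the job in at 35.2 s of the 128 s allowed.

- **Foot:** it stands upright in the dish, with the stem top at 52 mm as expected.
- **Channels:** the short one lies hollow up and lengthwise in the grey tray, with the long one nested on it, hollow down. Together they measure 53.7 by 66.5 mm, a side shift of about 14 mm. Their middles agree lengthwise to about 1 mm.
- **Pad:** it lies square on the rack, clear of both lips and both sides. It met the rack floor at the expected height.
- **Bottle and wrench:** the before and after pictures show no change beyond noise.

Some readings disagreed:
- **Side camera:** it reads about 3 mm off in y from the top camera. I followed the top one, which matched where the arm released the short channel.
- **Foot contact:** the foot touched the dish floor about 2.5 mm lower than I had worked out.
- **Final depth readings:** two outlines came out too large because they caught neighbouring parts. The pad read 164 mm long (it took in a lip) and the long channel 50 mm wide (it took in the short one's leg). For the pad I went by the pictures, and for the channels by an earlier clean reading.

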